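# Tip the nut out of the spring-lidded tin into the bench tray

### The arm

A 7-joint arm with a two-finger parallel gripper is mounted at the origin on the work surface. World frame = base frame: x ahead of the robot, y to its left, z up, the work surface at z = 0. Lengths are in mm, angles in rad, forces in N, time in s.
With the tool pointing down it reaches from about 350 to 900 mm from the base axis. Payload 19.9 kg.
Tool frame: the origin (TCP) lies at the very end of the fingers, on their centre line; the grasp point (between the pads) lies 19 mm behind it (ctrl.hold_point_z is the distance from the TCP to the grasp point, in mm); z points along the fingers, y is the line along which they close (so a half turn about z gives the same grasp; the last joint's range is limited). The gripper opens to 94 mm and grips with 3 to 60 N. Pads are 16 mm wide; open, the fingers measure 119 mm over their backs; the gripper's body (75 mm by 177 mm) begins 78 mm behind the grasp point.
Start: joints at [-1.353, 0.417, -0.01, 1.614, 0.005, 1.111, -0.053], TCP at [159.942, 604.164, 175.125] pointing down, gripper open.
Joint ranges: [-2.81, 2.81], [-0.39, 2.02], [-1.27, 1.25], [0.06, 2.57], [-1.19, 4.33], [0.19, 2], [-2.82, 2.82]. Speed limits (rad/s): [1.89, 1.89, 2.39, 2.39, 3.01, 3.01, 3.01].

### API

Orientations are given as [roll, pitch, yaw] about the fixed x, y, z axes, in that order (R = Rz(yaw) Ry(pitch) Rx(roll)).
In Python, from workcell import telemetry, eyes, close_job, ctrl gives the robot as it stands.
- The arm moves only by the shell command python3 -m creep 'ROWS' [OPENING] [FORCE]. ROWS is JSON, a list of rows, each an object of numbers: "dx", "dy", "dz": the shift along the world's x, y, z as a fraction of full scale; "twist": the turn about the world's z as a fraction of full scale. A call has 1 to 12 rows; each row is the pose to reach, as a shift and turn from the pose commanded when the call began; what a row does not reach only later rows make up. Full scale, the value 1, is 0.4 m for a shift and 0.5 rad for a turn. A row lasts 1/10 s, in which the tool goes at most 50 mm and 8.59 degrees, less where a joint would pass 70% of its speed; a pose out of reach is approached as far as the arm can. A call with a number of a shift or a turn outside -1 to 1 is refused whole. A call with a gripper value outside its range is refused whole. OPENING is the closure, from 0 (fully open) to 1 (shut), set as the call begins (- or left out, the last holds). The fingers move at their own pace and stop on an object; FORCE is the grip in N (left out, the last holds). Time passes only in rows, so rows that repeat a pose let the fingers close. It gives the time, the measured TCP pose, the force, the opening and the grip force at its end, in the units of the state.
- telemetry.read_state(): the state, without advancing time (a new reading comes with each control period).
- eyes.grab_frame(name): name is "side" or "top"; returns a dict with "pixels" (400x640x3 uint8, red, green, blue), "camera_matrix" (3x3 intrinsics, pixels), "dist_coeffs" ([k1, k2, p1, p2, k3] as OpenCV has them; the pictures are not rectified), "pose" (4x4, takes a point from camera to world coordinates). Camera axes: x right, y up, looking along -z (the intrinsics and any distortion apply to the point x, -y, -z); pixel columns grow to the right and rows downward; lengths in mm; the calibration is good to about 2 mm. A picture is of the moment at which its call begins. There is no depth.
- close_job(): hands the job in; it is judged then, once.
The state is a dict: "time": time; "joint_pos": joint angles; "joint_velocities": joint speeds; "joint_torque": joint torques, N m; "tcp_pos": TCP position; "tcp_rot": TCP orientation; "contact_force": force on the tool from outside, world axes, zero at the start; "moment": the same for the moment, N m; "finger_gap": opening from 0.0 (shut) to 1.0 (fully open); "finger_force": force on a finger pad.
Only numpy, scipy, OpenCV 4.12 (cv2) and the standard library are available. Lean on these libraries where they do the work, as an engineer would, in place of code of your own. Each camera call takes 0.05 s, during which the arm holds its last target. There are 200 camera calls.

### The job

The small sheet-metal tin with the sprung slide-out lid holds a small brass nut. Squeeze its lid fully shut lengthways between the fingers, carry it shut to over the shallow rectangular tray, tip it lid end down there and ease the squeeze only part way, keeping hold of the tin, so that the lid slides out and the nut drops into the tray. Then stand the empty tin upright on the bench, outside the tray, and let go.

Things in the scene. Friction and masses are not known exactly. Their poses are not given: they have to be found in the camera images.
- tin: Bare steel tin, 0.2 kg, 56 mm wide (y), 49 high, 36 long (x) shut, 64 with lid out. Body: 3 mm floor from x=-15 to 18, two sides, back wall with outer face at x=+18, 46 high. Top and front end belong to the lid. Front faces -x, at the start roughly to the robot. Grip lengthways from above, pads 25-30 mm above the bench, on back wall and lid front. Origin: centre of the shut tin's underside, z up.
- tin_lid (a joint): Lid (top plate and front plate in one), sliding along the tin's -x: 0 m shut (front face at x=-18 mm), 0.028 m fully out (x=-46), as at the start. A spring pushes it out, 6 N when out, 10 N when shut. Squeezing shuts it. With the pads eased to about 55 mm apart it follows its finger, leaves a gap before the floor's edge, and the spring still keeps the tin held; past 64 mm the tin falls.
- nut: Thick brass nut, 14 mm across, 11 mm high, 12 g, lying loose on the tin's floor. Origin: centre of its underside, z up. It slides on the sheet metal past about 20 degrees of tilt and drops through the gap between floor and lid front; tip the tin 40 to 50 degrees, front end down, to be sure.
- tray: Shallow open aluminium tray fixed to the bench, 200 mm (its x) by 140 mm (its y), 28 mm high, walls and floor 6 mm thick. Origin: centre of its underside, z up.
There are look-alikes about, which are no part of the job. What is meant by the tray is not purple, and is the larger of those in its own colour.

How it is judged:
By the outcome, as a careful person would: the job done as asked, in the order asked, and still so for the second after the job is handed in, with the robot touching nothing.
It also fails if it takes over 58 s, if anything falls off the work surface, if the arm or the gripper's body presses on something with over 40 N, if the wrist force passes 120 N, or if a joint passes its speed limit or range.

## Working session

There is one attempt and no reset: what is moved stays moved. The work goes in short steps, Python scripts to look and compute and a shell command to move; the robot and the scene stay as the last step left them, time stands still between calls to the robot, and variables do not carry over. Pictures are saved under pics/ and viewed, at most 10 in all, crops included, and the job is handed in when it is done.

```bash
ls -la; mkdir -p pics
python3 - <<'E'
from workcell import telemetry, eyes, ctrl
import cv2, numpy as np
print(telemetry.read_state()); print([a for a in dir(ctrl) if a[0]!='_'], ctrl)
ims=[]
for n in("top","side"):
    f=eyes.grab_frame(n); np.savez(f"pics/{n}0.npz",**f); cv2.imwrite(f"pics/{n}0.png",f["pixels"][:,:,::-1])
    print(n,f["camera_matrix"],f["dist_coeffs"],f["pose"])
E
python3 -m creep --help | head -30
```

```text
total 12
drwxr-xr-x  3 agent agent 4096 Dec  3 22:56 .
drwxr-xr-x 23 root  root  4096 Dec  3 22:56 ..
drwxr-xr-x  2 agent agent 4096 Dec  3 22:56 pics
{'time': 0.0, 'joint_pos': array([-1.35349649,  0.41793847, -0.0102882 ,  1.61417204,  0.00471815,
        1.11067672, -0.05299029]), 'joint_velocities': array([-0.00024814,  0.00015395, -0.00018196,  0.00074223,  0.00033461,
        0.00165784, -0.00106053]), 'joint_torque': array([ 7.81388408e-04, -8.51264119e+01,  6.39049206e-01, -4.25985003e+01,
       -4.88721987e-02,  1.87647081e-02,  1.13856900e-04]), 'tcp_pos': array([159.87637155, 603.78845555, 174.54842742]), 'tcp_rot': array([-3.14042629e+00,  1.11252735e-04,  2.88280537e+00]), 'contact_force': array([ 0.58428225, -0.03475452, -0.15775039]), 'moment': array([ 0.03162968,  0.00801072, -0.03554819]), 'finger_force': 0.0, 'finger_gap': 0.999082961361418}
['IKError', 'hold_point_z'] <Robot object at 0x7f0118bb7b60>
top [[369.47404763   0.         318.53122661]
 [  0.         369.47404763 200.57894678]
 [  0.           0.           1.        ]] [-0.01247697  0.          0.          0.          0.        ] [[ 1.11887722e-02  9.98249788e-01 -5.80704152e-02  4.31125394e+02]
 [-9.99701346e-01  1.24290628e-02  2.10413289e-02 -8.68290059e+01]
 [ 2.17262629e-02  5.78176456e-02  9.98090722e-01  9.05770384e+02]
 [ 0.00000000e+00  0.00000000e+00  0.00000000e+00  1.00000000e+00]]
side [[399.48644131   0.         325.14102802]
 [  0.         399.48644131 197.53903148]
 [  0.           0.           1.        ]] [-0.08125988  0.          0.          0.          0.        ] [[ 9.11383503e-01  2.96609959e-01 -2.85311483e-01  1.77030474e+02]
 [-4.11355889e-01  6.34779837e-01 -6.54095475e-01 -8.63029768e+02]
 [-1.29012553e-02  7.13496384e-01  7.00540125e-01  8.41436217e+02]
 [ 0.00000000e+00  0.00000000e+00  0.00000000e+00  1.00000000e+00]]invalid input: not JSON, or not a number
```

View pics/top0.png

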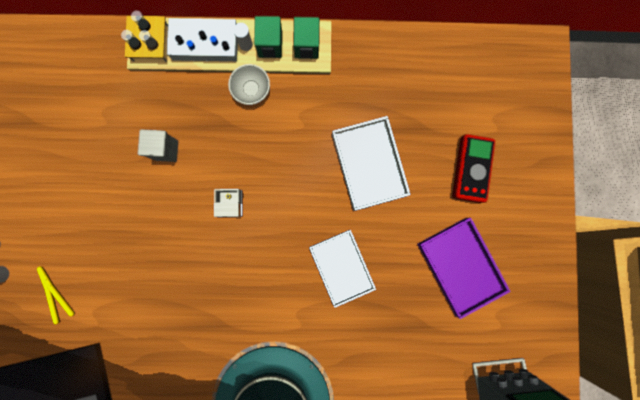

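View pics/side0.png

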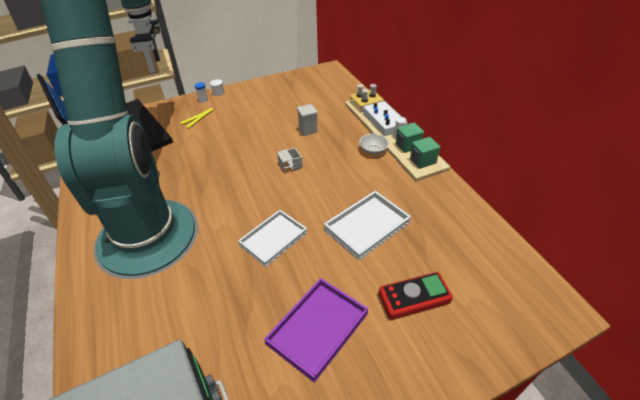

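```bash
cat > h.py <<'E'
import numpy as np, cv2
def ray(f,uv):
    n=cv2.undistortPoints(np.float64(uv).reshape(-1,1,2),f["camera_matrix"],f["dist_coeffs"])[:,0]
    d=np.c_[n[:,0],-n[:,1],-np.ones(len(n))]@f["pose"][:3,:3].T
    return f["pose"][:3,3],d
def onplane(f,uv,z):
    o,d=ray(f,uv); return o+d*((z-o[2])/d[:,2])[:,None]
E
python3 - <<'E'
from h import *
f=np.load("pics/top0.npz");im=f["pixels"]
hsv=cv2.cvtColor(im,cv2.COLOR_RGB2HSV)
for (x0,y0,x1,y1,z,n) in [(325,110,415,215,28,'tray'),(305,225,380,312,28,'small'),(205,180,250,225,49,'tin')]:
    m=(hsv[y0:y1,x0:x1,1]<70).astype(np.uint8)*255
    if n!='tin': m=cv2.morphologyEx(m,cv2.MORPH_CLOSE,np.ones((7,7)))
    c=max(cv2.findContours(m,cv2.RETR_EXTERNAL,cv2.CHAIN_APPROX_NONE)[0],key=cv2.contourArea)
    pts=onplane(f,c.reshape(-1,2)+[x0,y0],z)[:,:2].astype(np.float32)
    print(n,cv2.minAreaRect(pts),'\n',cv2.boxPoints(cv2.minAreaRect(pts)).round(1).tolist())
a=cv2.resize(im[170:235,195:260],(600,600),interpolation=cv2.INTER_CUBIC)
cv2.imwrite("pics/tincrop.png",a[:,:,::-1])
E
```

```text
tray ((574.947265625, -229.26773071289062), (201.0302276611328, 142.80252075195312), 16.208616256713867) 
 [[458.5, -188.8000030517578], [498.3999938964844, -325.8999938964844], [691.4000244140625, -269.79998779296875], [651.5, -132.60000610351562]]
small ((323.4653015136719, -162.32479858398438), (154.44915771484375, 108.54014587402344), 23.71061134338379) 
 [[230.89999389648438, -143.6999969482422], [274.6000061035156, -243.10000610351562], [416.0, -181.0], [372.29998779296875, -81.5999984741211]]
tin ((473.9740295410156, 104.26366424560547), (62.536705017089844, 64.79147338867188), 0.741335391998291) 
 [[442.29998779296875, 136.3000030517578], [443.1000061035156, 71.5], [505.70001220703125, 72.30000305175781], [504.79998779296875, 137.10000610351562]]
```

View pics/tincrop.png

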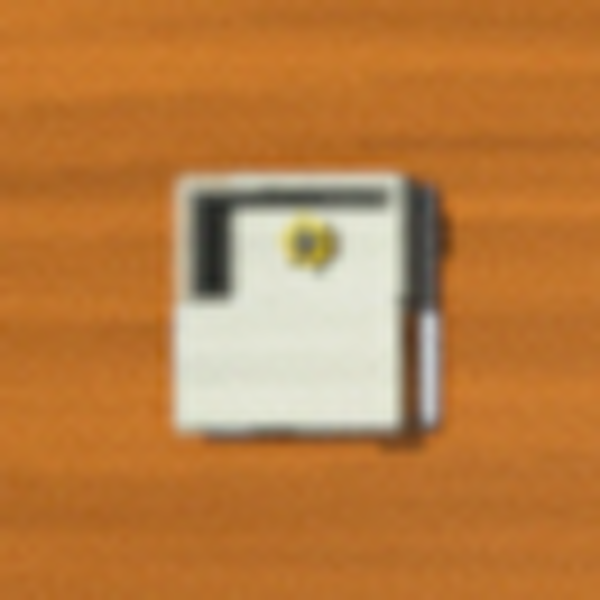

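```bash
python3 -m creep '[{"dz":0.125},{"dz":0.25},{"dz":0.375},{"dz":0.5},{"dz":0.625},{"dz":0.75},{"dz":0.875},{"dz":1},{"dz":1}]'; python3 -c "
from workcell import telemetry as t
print(t.read_state()['joint_pos'])"
```

```text
[-1.35348888  0.41792249 -0.01029825  1.61410432  0.00471708  1.11071897
 -0.05300873]validation failed for argument at $[0]...
```

```bash
python3 -m creep '[{"dx":0,"dy":0,"dz":0.125,"twist":0},{"dx":0,"dy":0,"dz":0.25,"twist":0},{"dx":0,"dy":0,"dz":0.375,"twist":0},{"dx":0,"dy":0,"dz":0.5,"twist":0},{"dx":0,"dy":0,"dz":0.625,"twist":0},{"dx":0,"dy":0,"dz":0.75,"twist":0},{"dx":0,"dy":0,"dz":0.875,"twist":0},{"dx":0,"dy":0,"dz":1,"twist":0}]'; python3 -c "
from workcell import telemetry as t
print(t.read_state()['joint_pos'])"
```

```text
time: 0.9
tcp_pos: [159.9, 603.6, 575.1]
tcp_rot: [3.141, 0.0, 2.883]
contact_force: [1.0, 0.2, 1.1]
finger_gap: 1.0
finger_force: 0.0
[-1.36867899  0.39304483  0.01432682  0.76979726 -0.00592336  1.97826671
 -0.04590963]
```

```bash
python3 -m creep '[{"dx":0,"dy":0,"dz":0.125,"twist":0},{"dx":0,"dy":0,"dz":0.25,"twist":0},{"dx":0,"dy":0,"dz":0.375,"twist":0},{"dx":0,"dy":0,"dz":0.375,"twist":0},{"dx":0,"dy":0,"dz":0.375,"twist":0}]'; python3 -c "
from workcell import telemetry as t
print(t.read_state()['joint_pos'])"
```

```text
time: 1.4
tcp_pos: [150.5, 576.6, 639.3]
tcp_rot: [3.049, -0.003, 2.882]
contact_force: [-0.2, 0.9, -0.7]
finger_gap: 1.0
finger_force: 0.0
[-1.6385328   0.32919335  0.49100482  0.746671   -0.18541477  2.00274331
  0.0476545 ]
```

```bash
python3 -m creep '[{"dx":0,"dy":0,"dz":-0.125,"twist":0},{"dx":0,"dy":0,"dz":-0.25,"twist":0},{"dx":0,"dy":0,"dz":-0.25,"twist":0}]'; python3 -c "
from workcell import telemetry as t
print(t.read_state()['joint_pos'])"
```

```text
time: 1.7
tcp_pos: [149.0, 574.2, 534.2]
tcp_rot: [3.056, -0.002, 2.883]
contact_force: [-0.4, 0.1, 1.0]
finger_gap: 1.0
finger_force: 0.0
[-1.72526871  0.2250711   0.48000607  1.11745092 -0.11152476  1.73737226
  0.02881364]
```

```bash
python3 -m creep '[{"dx":0.5,"dy":-0.25,"dz":-0.3,"twist":-0.87},{"dx":0.5,"dy":-0.25,"dz":-0.3,"twist":-0.87},{"dx":0.5,"dy":-0.25,"dz":-0.3,"twist":-0.87},{"dx":0.5,"dy":-0.25,"dz":-0.3,"twist":-0.87},{"dx":0.5,"dy":-0.25,"dz":-0.3,"twist":-0.87},{"dx":0.5,"dy":-0.25,"dz":-0.3,"twist":-0.87}]'; python3 -c "
from workcell import telemetry as t
print(t.read_state()['joint_pos'].tolist())"
python3 -m creep '[{"dx":0.3,"dy":-0.6,"dz":-0.3,"twist":-0.87},{"dx":0.3,"dy":-0.6,"dz":-0.3,"twist":-0.87},{"dx":0.3,"dy":-0.6,"dz":-0.3,"twist":-0.87},{"dx":0.3,"dy":-0.6,"dz":-0.3,"twist":-0.87},{"dx":0.3,"dy":-0.6,"dz":-0.3,"twist":-0.87},{"dx":0.3,"dy":-0.6,"dz":-0.3,"twist":-0.87},{"dx":0.3,"dy":-0.6,"dz":-0.3,"twist":-0.87}]'; python3 -c "
from workcell import telemetry as t
print(t.read_state()['joint_pos'].tolist())"
```

```text
time: 2.3
tcp_pos: [355.2, 473.5, 421.5]
tcp_rot: [3.045, -0.001, 2.44]
contact_force: [-0.6, 0.0, 1.2]
finger_gap: 0.999
finger_force: 0.0
[-1.5145401577716895, 0.19389026380270508, 0.6469458392062254, 1.4144211558454347, -0.11642301487232458, 1.4752640029504518, -0.007258261667158774]
time: 3.0
tcp_pos: [473.2, 232.2, 302.3]
tcp_rot: [3.044, -0.002, 2.005]
contact_force: [0.3, -0.2, 0.9]
finger_gap: 1.0
finger_force: 0.0
[-1.3147450179622893, 0.08545294686159352, 0.8568763825125352, 1.7858433363514583, -0.06807078563693714, 1.2027741313754823, -0.00694614026950174]
```

```bash
cat > kin.py <<'E'
import numpy as np, itertools
from scipy.optimize import least_squares
from scipy.spatial.transform import Rotation as Ro
D=[([-1.35349649,.41793847,-.0102882,1.61417204,.00471815,1.11067672,-.05299029],[159.876,603.788,174.548],[-3.14042629,1.1e-4,2.88280537]),
([-1.36867899,0.39304483,0.01432682,0.76979726,-0.00592336,1.97826671,-0.04590963],[159.9,603.6,575.1],[3.141,0,2.883]),
([-1.6385328,0.32919335,0.49100482,0.746671,-0.18541477,2.00274331,0.0476545],[150.5,576.6,639.3],[3.049,-.003,2.882]),
([-1.72526871,0.2250711,0.48000607,1.11745092,-0.11152476,1.73737226,0.02881364],[149,574.2,534.2],[3.056,-.002,2.883]),
([-1.51454,0.1938903,0.6469458,1.4144212,-0.116423,1.475264,-0.0072583],[355.2,473.5,421.5],[3.045,-.001,2.44]),
([-1.314745,0.085453,0.856876,1.785843,-0.068071,1.202774,-0.006946],[473.2,232.2,302.3],[3.044,-.002,2.005])]
def fk(q,p,s):
    H,a,b,c,y0,l1,l2,l3,t0,ex,wx,m=p
    R=Ro.from_euler('z',y0); x=np.array([0,0,H])
    for i,(ax,off) in enumerate(zip('zyzyzyz',[(0,l1,0),(0,0,0),(ex,l2,a),(-ex,0,0),(wx,l3,b),(m,0,0),(0,0,c)])):
        R=R*Ro.from_euler(ax,(s[i] if ax=='z' else 1)*q[i]); x=x+R.apply(off)
    return x,R*Ro.from_euler('z',t0)
def fit():
    best=None
    for s in itertools.product([1,-1],repeat=4):
        s7=[s[0],1,s[1],1,s[2],1,s[3]]
        for y0 in (0,1.57,3.14,-1.57):
          def f(p):
            r=[]
            for q,x,e in D:
                X,R=fk(q,p,s7); r+=list((X-x)/2)+list(((Ro.from_euler('xyz',e).inv()*R).as_rotvec())/.004)
            return np.r_[r,(np.array(p)[[5,6,7,9,10,11]])/100]
          o=least_squares(f,[350,480,480,250,y0,0,0,0,0,0,0,0],x_scale=[100]*4+[1]+[30]*3+[1]+[30]*3)
          if best is None or o.cost<best[0]: best=(o.cost,s7,o.x)
    return best
if __name__=="__main__":
    b=fit(); print(b[0],b[1],b[2].round(3).tolist())
    for q,x,e in D:
        X,R=fk(q,b[2],b[1]); print((X-x).round(1),R.as_euler('xyz').round(3),e)
    np.savez('kin.npz',p=b[2],s=b[1])
E
python3 kin.py
```

```text
0.05268538064525132 [-1, 1, -1, 1, -1, 1, -1] [289.255, 502.149, 469.81, 364.411, 0.001, -14.606, -15.836, -0.986, 1.572, 0.054, 0.09, 0.217]
[ 0.  0. -0.] [-3.14   0.     2.883] [-3.14042629, 0.00011, 2.88280537]
[-0. -0.  0.] [3.141 0.    2.883] [3.141, 0, 2.883]
[-0.  0. -0.] [ 3.049e+00 -3.000e-03  2.882e+00] [3.049, -0.003, 2.882]
[ 0.  0. -0.] [ 3.056e+00 -2.000e-03  2.883e+00] [3.056, -0.002, 2.883]
[ 0. -0.  0.] [ 3.045e+00 -1.000e-03  2.440e+00] [3.045, -0.001, 2.44]
[-0.  0.  0.] [ 3.044e+00 -2.000e-03  2.005e+00] [3.044, -0.002, 2.005]
```

```bash
cat > sim.py <<'E'
import numpy as np
from kin import fk,D,Ro
from scipy.optimize import least_squares
k=np.load('kin.npz');P=k['p'];S=list(k['s'])
lo=np.array([-2.81,-.39,-1.27,.06,-1.19,.19,-2.82]);hi=np.array([2.81,2.02,1.25,2.57,4.33,2.003,2.82])
vm=.07*np.array([1.89,1.89,2.39,2.39,3.01,3.01,3.01])
def row(q,X,R,w,reg=3):
    x0,r0=fk(q,P,S)
    d=X-x0;n=np.linalg.norm(d);X1=x0+d*min(1,50/n) if n>1e-9 else X
    dr=(R*r0.inv()).as_rotvec();n=np.linalg.norm(dr);R1=Ro.from_rotvec(dr*min(1,.15/max(n,1e-9)))*r0
    def f(z):
        x,r=fk(z,P,S); return np.r_[x-X1,w*(R1*r.inv()).as_rotvec(),reg*(z-q)]
    o=least_squares(f,np.clip(q,lo+1e-4,hi-1e-4),bounds=(np.maximum(lo,q-vm)-1e-6,np.minimum(hi,q+vm)+1e-6),max_nfev=40)
    return o.x
def call(q,d,tw,n,w,reg=3):
    x,R=fk(q,P,S);X=x+np.array(d);R=Ro.from_euler('z',tw)*R
    for _ in range(n): q=row(q,X,R,w,reg)
    return q
def show(q):
    x,R=fk(q,P,S);z=R.apply([0,0,1]);y=R.apply([0,1,0])
    return x.round(0),'tilt',round(float(np.degrees(np.arccos(-z[2]))),1),'az(tilt)',round(float(np.degrees(np.arctan2(z[1],z[0])))), 'pitch of y',round(float(np.degrees(np.arcsin(y[2]))),1),q.round(2)
E
python3 - <<'E'
from sim import *
for w in (100,200,350,500,1000):
  for reg in (.5,5,30):
    q=np.array(D[1][0]); x,R=fk(q,P,S)
    for i,h in enumerate((50,100,150,150,150)): q=row(q,x+[0,0,h],R,w,reg)
    print(w,reg,*show(q))
E
```

```text
100 0.5 [160. 603. 722.] tilt 16.2 az(tilt) 75 pitch of y 16.2 [-1.49  0.34  0.26  0.52 -0.11  2.   -0.  ]
100 5 [160. 603. 722.] tilt 16.2 az(tilt) 75 pitch of y 16.2 [-1.49  0.34  0.26  0.52 -0.11  2.   -0.  ]
100 30 [160. 603. 722.] tilt 16.3 az(tilt) 76 pitch of y 16.3 [-1.4   0.34  0.07  0.52 -0.03  2.   -0.04]
200 0.5 [159. 599. 712.] tilt 14.9 az(tilt) 75 pitch of y 14.9 [-1.49  0.34  0.26  0.55 -0.11  2.   -0.  ]
200 5 [159. 599. 712.] tilt 14.9 az(tilt) 75 pitch of y 14.9 [-1.49  0.34  0.26  0.55 -0.11  2.   -0.  ]
200 30 [159. 599. 712.] tilt 14.9 az(tilt) 76 pitch of y 14.9 [-1.44  0.33  0.16  0.55 -0.07  2.   -0.02]
350 0.5 [155. 587. 671.] tilt 9.4 az(tilt) 75 pitch of y 9.4 [-1.5   0.32  0.25  0.66 -0.09  2.   -0.  ]
350 5 [155. 587. 671.] tilt 9.4 az(tilt) 75 pitch of y 9.4 [-1.5   0.32  0.25  0.66 -0.09  2.   -0.  ]
350 30 [155. 587. 671.] tilt 9.4 az(tilt) 75 pitch of y 9.4 [-1.48  0.32  0.22  0.66 -0.08  2.   -0.01]
500 0.5 [153. 578. 638.] tilt 5.1 az(tilt) 75 pitch of y 5.1 [-1.5   0.32  0.24  0.74 -0.09  2.   -0.  ]
500 5 [153. 578. 638.] tilt 5.1 az(tilt) 75 pitch of y 5.1 [-1.5   0.32  0.24  0.74 -0.09  2.   -0.  ]
500 30 [153. 578. 638.] tilt 5.1 az(tilt) 75 pitch of y 5.1 [-1.49  0.32  0.22  0.73 -0.08  2.   -0.01]
1000 0.5 [151. 570. 609.] tilt 1.3 az(tilt) 75 pitch of y 1.3 [-1.5   0.32  0.23  0.8  -0.08  2.   -0.  ]
1000 5 [151. 570. 609.] tilt 1.3 az(tilt) 75 pitch of y 1.3 [-1.5   0.32  0.23  0.8  -0.08  2.   -0.  ]
1000 30 [151. 570. 609.] tilt 1.3 az(tilt) 75 pitch of y 1.3 [-1.49  0.32  0.22  0.8  -0.08  2.   -0.  ]
```

Run:
```python
from sim import *
q0=np.array(D[5][0])
q=call(q0,[-53,-212,-120],-.435,7,500);print(*show(q))
for d in ([-100,0,0],[-150,0,0],[-100,0,-80],[-60,0,-100],[-150,0,100]):
    a=call(q,d,0,8,500); print(d,*show(a))
    b=call(a,d,0,6,500); print('   again',*show(b))
```

```text
[420.  20. 182.] tilt 5.6 az(tilt) 1 pitch of y 5.6 [-1.17 -0.12  0.99  2.18  0.14  0.94 -0.26]
[-100, 0, 0] [320.  20. 182.] tilt 5.6 az(tilt) 1 pitch of y 5.6 [-0.99 -0.39  0.64  2.35  0.31  1.03 -0.52]
   again [245.  25. 169.] tilt 3.6 az(tilt) -5 pitch of y 3.6 [-0.2  -0.39 -0.05  2.45  0.    1.02 -0.24]
[-150, 0, 0] [270.  20. 182.] tilt 5.6 az(tilt) 1 pitch of y 5.6 [-0.34 -0.39  0.09  2.42  0.07  1.02 -0.29]
   again [208.  37. 126.] tilt 2.4 az(tilt) -15 pitch of y 2.3 [-0.13 -0.39 -0.18  2.55 -0.06  0.94 -0.27]
[-100, 0, -80] [320.  20. 102.] tilt 5.6 az(tilt) 1 pitch of y 5.6 [-1.1  -0.24  0.84  2.46  0.29  0.76 -0.47]
   again [263.  28.  43.] tilt 2.0 az(tilt) -15 pitch of y 2.0 [-0.32 -0.04  0.07  2.57  0.04  0.58 -0.28]
[-60, 0, -100] [360.  20.  82.] tilt 5.6 az(tilt) 1 pitch of y 5.6 [-1.18 -0.02  1.03  2.41  0.05  0.65 -0.18]
   again [306.  21. -16.] tilt 5.1 az(tilt) 1 pitch of y 5.1 [-0.43  0.2   0.26  2.57 -0.13  0.29 -0.06]
[-150, 0, 100] [291.  24. 277.] tilt 3.9 az(tilt) -3 pitch of y 3.9 [-0.22 -0.39  0.01  2.2   0.02  1.26 -0.22]
   again [272.  44. 358.] tilt 1.0 az(tilt) -98 pitch of y -0.1 [-0.11 -0.39 -0.12  2.03 -0.03  1.51 -0.22]
```

Run:
```python
from sim import *
q0=np.array(D[5][0])
for tgt in ([330,5,200],[330,5,300],[300,5,120]):
  q=call(q0,np.array(tgt)-fk(q0,P,S)[0],-.435,9,500);print(*show(q))
  for d,n in (([-50,0,0],1),([-100,0,0],2),([-50,0,-50],2)):
    a=q
    for i in range(6):
      a=call(a,d,0,n,500); print(d,n,*show(a)[:7])
# tilt at tray
x=np.array([545,-217,300]);R=Ro.from_euler('xyz',[np.pi,0,np.pi/2-.38])
from scipy.optimize import least_squares
q=np.array([.3,.3,0,1.2,0,1.5,0]);q=least_squares(lambda z:np.r_[fk(z,P,S)[0]-x,500*(R*fk(z,P,S)[1].inv()).as_rotvec(),.1*(z-[.3,.3,0,1.2,0,1.5,0])],q,bounds=(lo,hi)).x
print('tray',*show(q))
q=call(q,[0,0,300],0,6,500);print(*show(q))
for i in range(20):
    q=call(q,[0,0,50],0,1,500)
    if i%4==3: print(i,*show(q))
```

```text
[330.   5. 200.] tilt 5.6 az(tilt) 1 pitch of y 5.6 [-0.94 -0.39  0.64  2.31  0.3   1.07 -0.46]
[-50, 0, 0] 1 [298.  12. 191.] tilt 4.2 az(tilt) -7 pitch of y 4.2
[-50, 0, 0] 1 [267.  20. 181.] tilt 2.9 az(tilt) -24 pitch of y 2.6
[-50, 0, 0] 1 [237.  28. 169.] tilt 2.1 az(tilt) -63 pitch of y 1.0
[-50, 0, 0] 1 [208.  36. 156.] tilt 2.7 az(tilt) -108 pitch of y -0.8
[-50, 0, 0] 1 [180.  43. 142.] tilt 4.3 az(tilt) -130 pitch of y -2.7
[-50, 0, 0] 1 [151.  53. 126.] tilt 6.2 az(tilt) -138 pitch of y -4.6
[-100, 0, 0] 2 [275.  17. 184.] tilt 3.5 az(tilt) -13 pitch of y 3.4
[-100, 0, 0] 2 [227.  30. 162.] tilt 1.9 az(tilt) -61 pitch of y 0.9
[-100, 0, 0] 2 [184.  42. 136.] tilt 3.2 az(tilt) -126 pitch of y -1.9
[-100, 0, 0] 2 [141.  62. 122.] tilt 6.3 az(tilt) -140 pitch of y -4.8
[-100, 0, 0] 2 [ 93.  95. 123.] tilt 9.5 az(tilt) -138 pitch of y -7.1
[-100, 0, 0] 2 [ 20. 126. 123.] tilt 11.8 az(tilt) -134 pitch of y -8.1
[-50, 0, -50] 2 [280.   5. 150.] tilt 5.6 az(tilt) 1 pitch of y 5.6
[-50, 0, -50] 2 [241.   6. 110.] tilt 4.6 az(tilt) 0 pitch of y 4.6
[-50, 0, -50] 2 [232.  11.  91.]
[... 3275 characters left out ...]
08  2.   -0.  ]
7 [ 502. -200.  792.] tilt 22.3 az(tilt) -22 pitch of y 22.3 [ 0.03  0.17  0.42  0.59 -0.1   2.   -0.01]
11 [ 487. -194.  882.] tilt 33.5 az(tilt) -22 pitch of y 33.5 [ 0.01  0.15  0.48  0.41 -0.13  2.   -0.01]
15 [ 469. -187.  964.] tilt 44.5 az(tilt) -22 pitch of y 44.5 [ 0.06  0.17  0.55  0.2  -0.25  2.   -0.01]
19 [ 446. -178. 1035.] tilt 54.9 az(tilt) -22 pitch of y 54.9 [ 0.12  0.18  0.91  0.06 -0.66  1.96 -0.01]sim.py:21: RuntimeWarning: invalid value encountered in arccos
  return x.round(0),'tilt',round(float(np.degrees(np.arccos(-z[2]))),1),'az(tilt)',round(float(np.degrees(np.arctan2(z[1],z[0])))), 'pitch of y',round(float(np.degrees(np.arcsin(y[2]))),1),q.round(2)
```

```bash
python3 -m creep '[{"dx":-0.35,"dy":-0.55,"dz":0,"twist":-0.87},{"dx":-0.35,"dy":-0.55,"dz":0,"twist":-0.87},{"dx":-0.35,"dy":-0.55,"dz":0,"twist":-0.87},{"dx":-0.35,"dy":-0.55,"dz":0,"twist":-0.87},{"dx":-0.35,"dy":-0.55,"dz":0,"twist":-0.87},{"dx":-0.35,"dy":-0.55,"dz":0,"twist":-0.87},{"dx":-0.35,"dy":-0.55,"dz":0,"twist":-0.87}]'
python3 - <<'E'
from sim import *
from workcell import telemetry as t
q=t.read_state()['joint_pos'];np.save('q.npy',q);print(*show(q))
for d in ([-50,0,0],[-50,-15,0],[-50,-30,0]):
    a=q
    for i in range(3):
      a=call(a,d,0,1,500); print(d,*show(a)[:7])
E
```

```text
time: 3.7
tcp_pos: [343.2, 32.5, 305.7]
tcp_rot: [3.04, -0.006, 1.577]
contact_force: [-0.5, -0.2, -0.0]
finger_gap: 0.998
finger_force: 0.0
[343.  32. 306.] tilt 5.8 az(tilt) 4 pitch of y 5.8 [-0.8  -0.39  0.44  2.11  0.2   1.3  -0.43]
[-50, 0, 0] [314.  40. 302.] tilt 4.1 az(tilt) -5 pitch of y 4.1
[-50, 0, 0] [287.  49. 296.] tilt 2.4 az(tilt) -26 pitch of y 2.2
[-50, 0, 0] [262.  59. 291.] tilt 1.9 az(tilt) -87 pitch of y 0.1
[-50, -15, 0] [318.  26. 301.] tilt 3.9 az(tilt) -5 pitch of y 3.9
[-50, -15, 0] [295.  19. 296.] tilt 2.1 az(tilt) -28 pitch of y 1.8
[-50, -15, 0] [274.  12. 290.] tilt 1.6 az(tilt) -103 pitch of y -0.4
[-50, -30, 0] [323.  14. 301.] tilt 4.0 az(tilt) -4 pitch of y 4.0
[-50, -30, 0] [304.  -6. 296.] tilt 2.1 az(tilt) -21 pitch of y 2.0
[-50, -30, 0] [285. -28. 291.] tilt 1.1 az(tilt) -91 pitch of y -0.0
```

```bash
python3 -m creep '[{"dx":-0.12,"dy":-0.07,"dz":0,"twist":0}]'; python3 -m creep '[{"dx":-0.12,"dy":-0.07,"dz":0,"twist":0}]';  python3 -m creep '[{"dx":-0.12,"dy":-0.07,"dz":0,"twist":0}]'; python3 -m creep '[{"dx":0,"dy":0,"dz":0,"twist":0}]'
python3 - <<'E'
from sim import *
from workcell import telemetry as t
q=t.read_state()['joint_pos'];np.save('q.npy',q);print(*show(q))
f=np.load("pics/top0.npz")
g=lambda x,y:[(x+.5)/9.2308-.5+195,(y+.5)/9.2308-.5+170]
print(onp:=None)
from h import onplane
print('back L,R',onplane(f,[g(176,175),g(405,175)],46).round(1).tolist())
print('front L,R',onplane(f,[g(174,431),g(403,431)],49).round(1).tolist())
E
```

```text
time: 3.8
tcp_pos: [336.0, 26.4, 308.6]
tcp_rot: [3.037, -0.009, 1.577]
contact_force: [0.5, -0.3, 1.0]
finger_gap: 0.999
finger_force: 0.0
time: 3.9
tcp_pos: [329.9, 21.3, 311.4]
tcp_rot: [3.033, -0.011, 1.578]
contact_force: [0.8, 0.2, -0.5]
finger_gap: 0.999
finger_force: 0.0
time: 4.0
tcp_pos: [321.4, 12.3, 308.8]
tcp_rot: [3.041, -0.012, 1.58]
contact_force: [0.8, -0.2, -0.2]
finger_gap: 1.0
finger_force: 0.0
time: 4.1
tcp_pos: [320.9, 10.2, 307.9]
tcp_rot: [3.042, -0.012, 1.574]
contact_force: [0.5, -0.1, 0.4]
finger_gap: 1.002
finger_force: 0.0
[321.  10. 308.] tilt 5.7 az(tilt) 7 pitch of y 5.7 [-0.4  -0.39  0.19  2.13  0.09  1.29 -0.24]
None
back L,R [[506.2, 139.2, 46.0], [506.9, 81.7, 46.0]]
front L,R [[441.8, 137.1, 49.0], [442.4, 80.1, 49.0]]
```

```bash
for i in 1; do python3 -m creep '[{"dx":-0.12,"dy":0,"dz":0,"twist":0},{"dx":-0.25,"dy":0,"dz":0,"twist":0}]'; python3 -m creep '[{"dx":-0.12,"dy":0,"dz":0,"twist":0},{"dx":-0.25,"dy":0,"dz":0,"twist":0}]'; done | grep tcp
python3 - <<'E'
from sim import *
from workcell import telemetry as t
q=t.read_state()['joint_pos'];np.save('q.npy',q);print(*show(q))
E
```

```text
tcp_pos: [277.9, 12.5, 272.9]
tcp_rot: [3.12, -0.058, 1.584]
tcp_pos: [229.1, 13.1, 236.5]
tcp_rot: [-3.072, -0.14, 1.581]
[229.  13. 236.] tilt 9.0 az(tilt) 117 pitch of y -4.0 [-0.07 -0.39  0.07  2.3  -0.12  1.3   0.05]
```

```bash
(python3 -m creep '[{"dx":0.39,"dy":-0.25,"dz":0.33,"twist":0.75},{"dx":0.39,"dy":-0.25,"dz":0.33,"twist":0.75},{"dx":0.39,"dy":-0.25,"dz":0.33,"twist":0.75},{"dx":0.39,"dy":-0.25,"dz":0.33,"twist":0.75},{"dx":0.39,"dy":-0.25,"dz":0.33,"twist":0.75}]';python3 -m creep '[{"dx":0.39,"dy":-0.25,"dz":0.33,"twist":0.75},{"dx":0.39,"dy":-0.25,"dz":0.33,"twist":0.75},{"dx":0.39,"dy":-0.25,"dz":0.33,"twist":0.75},{"dx":0.39,"dy":-0.25,"dz":0.33,"twist":0.75},{"dx":0.39,"dy":-0.25,"dz":0.33,"twist":0.75},{"dx":0.39,"dy":-0.25,"dz":0.33,"twist":0.75}]')|grep -v fin
python3 - <<'E'
from sim import *
from workcell import telemetry as t
q=t.read_state()['joint_pos'];np.save('q.npy',q);print(*show(q))
for i in range(8): q=call(q,[0,0,50],0,1,500); print(*show(q))
E
```

```text
time: 5.0
tcp_pos: [389.3, -88.9, 371.3]
tcp_rot: [-3.075, -0.136, 1.952]
contact_force: [-0.9, 0.8, -1.0]
time: 5.6
tcp_pos: [545.0, -187.9, 501.4]
tcp_rot: [-3.071, -0.136, 2.326]
contact_force: [-0.9, 0.4, -0.6]
[ 545. -188.  501.] tilt 8.8 az(tilt) 161 pitch of y -4.0 [ 0.05  0.36  0.38  1.01 -0.13  1.94  1.14]
[ 541. -187.  540.] tilt 7.5 az(tilt) 161 pitch of y -3.4 [ 0.16  0.35  0.21  0.93 -0.08  2.    1.09]
[ 534. -184.  565.] tilt 4.8 az(tilt) 161 pitch of y -2.2 [ 0.14  0.31  0.22  0.92 -0.07  2.    1.09]
[ 527. -182.  590.] tilt 2.1 az(tilt) 160 pitch of y -0.9 [ 0.12  0.28  0.25  0.9  -0.07  2.    1.09]
[ 521. -180.  614.] tilt 0.7 az(tilt) -15 pitch of y 0.3 [ 0.09  0.25  0.27  0.89 -0.07  2.    1.09]
[ 515. -178.  638.] tilt 3.4 az(tilt) -18 pitch of y 1.6 [ 0.07  0.22  0.3   0.87 -0.07  2.    1.09]
[ 510. -176.  662.] tilt 6.2 az(tilt) -19 pitch of y 2.9 [ 0.04  0.2   0.33  0.84 -0.08  2.    1.09]
[ 506. -174.  686.] tilt 9.0 az(tilt) -19 pitch of y 4.2 [ 0.01  0.18  0.37  0.81 -0.08  2.    1.09]
[ 502. -173.  709.] tilt 11.8 az(tilt) -19 pitch of y 5.5 [-0.02  0.16  0.4   0.78 -0.08  2.    1.09]
```

Single-row steps up, watching the tilt; the lag means stopping a little early.

```bash
cat > rd.py <<'E'
from sim import *
from workcell import telemetry as t
s=t.read_state();q=s['joint_pos'];np.save('q.npy',q);print(round(s['time'],2),*show(q))
E
python3 -m creep '[{"dx":0,"dy":0,"dz":0.12,"twist":0}]'>/dev/null; python3 rd.py; python3 -m creep '[{"dx":0,"dy":0,"dz":0.12,"twist":0}]'>/dev/null; python3 rd.py; python3 -m creep '[{"dx":0,"dy":0,"dz":0,"twist":0}]'>/dev/null; python3 rd.py
```

```text
5.7 [ 540. -186.  531.] tilt 8.5 az(tilt) 161 pitch of y -3.9 [ 0.15  0.35  0.21  0.94 -0.08  2.    1.09]
5.8 [ 534. -183.  556.] tilt 6.0 az(tilt) 159 pitch of y -2.6 [ 0.16  0.32  0.2   0.93 -0.07  2.    1.09]
5.9 [ 531. -184.  560.] tilt 5.6 az(tilt) 158 pitch of y -2.3 [ 0.15  0.31  0.21  0.93 -0.07  2.    1.09]
```

```bash
python3 -m creep '[{"dx":0,"dy":0,"dz":0.12,"twist":0}]'>/dev/null; python3 -m creep '[{"dx":0,"dy":0,"dz":0.12,"twist":0}]'>/dev/null; python3 -m creep '[{"dx":0,"dy":0,"dz":0,"twist":0}]'>/dev/null; python3 rd.py
```

```text
6.2 [ 519. -180.  598.] tilt 1.4 az(tilt) 149 pitch of y -0.4 [ 0.12  0.26  0.25  0.91 -0.07  2.    1.09]
```

```bash
(python3 -m creep '[{"dx":0,"dy":0,"dz":0.06,"twist":0}]'; python3 -m creep '[{"dx":-0.05,"dy":0.36,"dz":-0.6,"twist":-0.74},{"dx":-0.05,"dy":0.36,"dz":-0.6,"twist":-0.74},{"dx":-0.05,"dy":0.36,"dz":-0.6,"twist":-0.74},{"dx":-0.05,"dy":0.36,"dz":-0.6,"twist":-0.74},{"dx":-0.05,"dy":0.36,"dz":-0.6,"twist":-0.74},{"dx":-0.05,"dy":0.36,"dz":-0.6,"twist":-0.74}]';  python3 -m creep '[{"dx":-0.05,"dy":0.36,"dz":-0.6,"twist":-0.74},{"dx":-0.05,"dy":0.36,"dz":-0.6,"twist":-0.74},{"dx":-0.05,"dy":0.36,"dz":-0.6,"twist":-0.74},{"dx":-0.05,"dy":0.36,"dz":-0.6,"twist":-0.74},{"dx":-0.05,"dy":0.36,"dz":-0.6,"twist":-0.74},{"dx":-0.05,"dy":0.36,"dz":-0.6,"twist":-0.74},{"dx":-0.05,"dy":0.36,"dz":-0.6,"twist":-0.74}]') | grep -E "tcp"; python3 rd.py
```

```text
tcp_pos: [517.4, -179.1, 602.8]
tcp_rot: [-3.139, -0.015, 2.331]
tcp_pos: [496.4, -33.6, 360.1]
tcp_rot: [-3.137, -0.017, 1.962]
tcp_pos: [475.4, 109.9, 119.7]
tcp_rot: [-3.134, -0.015, 1.594]
7.6 [475. 110. 120.] tilt 1.0 az(tilt) 120 pitch of y -0.5 [-0.32  0.24  0.04  2.   -0.03  0.9  -0.23]
```

```bash
(python3 -m creep '[{"dx":0,"dy":0,"dz":-0.1,"twist":0},{"dx":0,"dy":0,"dz":-0.2,"twist":0},{"dx":0,"dy":0,"dz":-0.28,"twist":0},{"dx":0,"dy":0,"dz":-0.28,"twist":0}]'; python3 -m creep '[{"dx":0,"dy":0,"dz":0,"twist":0},{"dx":0,"dy":0,"dz":0,"twist":0},{"dx":0,"dy":0,"dz":0,"twist":0},{"dx":0,"dy":0,"dz":0,"twist":0},{"dx":0,"dy":0,"dz":0,"twist":0},{"dx":0,"dy":0,"dz":0,"twist":0},{"dx":0,"dy":0,"dz":0,"twist":0}]' 1 30)
python3 - <<'E'
from workcell import eyes
import cv2,numpy as np
f=eyes.grab_frame("side");cv2.imwrite("pics/grasp.png",cv2.resize(f["pixels"][100:220,200:380],(720,480))[:,:,::-1])
E
```

```text
time: 8.0
tcp_pos: [476.5, 107.1, 8.8]
tcp_rot: [-3.135, -0.014, 1.59]
contact_force: [0.5, -0.0, 0.8]
finger_gap: 0.997
finger_force: 0.0
time: 8.7
tcp_pos: [479.9, 108.8, 11.6]
tcp_rot: [3.141, -0.017, 1.591]
contact_force: [6.3, 0.7, 7.6]
finger_gap: 0.444
finger_force: 12.8
```

View pics/grasp.png

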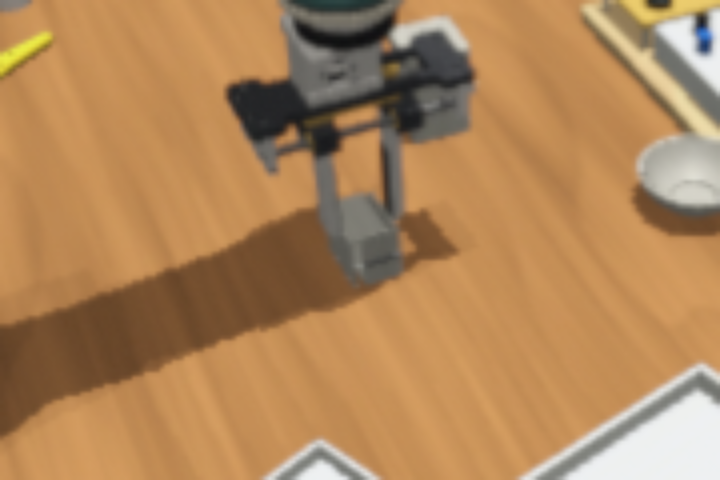

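```bash
python3 -m creep '[{"dx":0,"dy":0,"dz":0,"twist":0},{"dx":0,"dy":0,"dz":0,"twist":0},{"dx":0,"dy":0,"dz":0,"twist":0},{"dx":0,"dy":0,"dz":0,"twist":0},{"dx":0,"dy":0,"dz":0,"twist":0}]' 1 35; python3 rd.py
```

```text
time: 9.25
tcp_pos: [480.0, 108.9, 11.8]
tcp_rot: [3.14, -0.017, 1.591]
contact_force: [5.3, -0.0, 10.9]
finger_gap: 0.365
finger_force: 35.0
9.25 [480. 109.  12.] tilt 1.0 az(tilt) 87 pitch of y 0.1 [-0.3   0.42  0.04  2.07 -0.05  0.65 -0.21]
```

```bash
(python3 -m creep '[{"dx":0,"dy":0,"dz":0.1,"twist":0},{"dx":0,"dy":0,"dz":0.2,"twist":0},{"dx":0,"dy":0,"dz":0.3,"twist":0},{"dx":0,"dy":0,"dz":0.4,"twist":0}]'; python3 -m creep '[{"dx":0.04,"dy":-0.09,"dz":0.06,"twist":-0.08},{"dx":0.08,"dy":-0.18,"dz":0.12,"twist":-0.16},{"dx":0.12,"dy":-0.27,"dz":0.18,"twist":-0.24},{"dx":0.16,"dy":-0.36,"dz":0.24,"twist":-0.32},{"dx":0.2,"dy":-0.45,"dz":0.3,"twist":-0.4},{"dx":0.24,"dy":-0.54,"dz":0.36,"twist":-0.48},{"dx":0.28,"dy":-0.63,"dz":0.42,"twist":-0.56},{"dx":0.32,"dy":-0.72,"dz":0.48,"twist":-0.64},{"dx":0.36,"dy":-0.81,"dz":0.54,"twist":-0.72},{"dx":0.38,"dy":-0.9,"dz":0.6,"twist":-0.8},{"dx":0.38,"dy":-0.9,"dz":0.6,"twist":-0.8}]'); python3 rd.py;  python3 - <<'E'
from sim import *
q=np.load('q.npy')
for i in range(26):
    q=call(q,[0,0,50],0,1,500)
    if i%3==2: print(i,*show(q))
E
```

```text
time: 9.65
tcp_pos: [477.1, 108.3, 172.1]
tcp_rot: [-3.138, -0.016, 1.591]
contact_force: [0.5, -0.3, -2.9]
finger_gap: 0.366
finger_force: 35.0
time: 10.75
tcp_pos: [629.5, -256.9, 412.1]
tcp_rot: [-3.14, -0.013, 1.184]
contact_force: [-0.4, -0.0, -3.6]
finger_gap: 0.369
finger_force: 35.0
10.75 [ 630. -257.  412.] tilt 0.8 az(tilt) 73 pitch of y -0.1 [ 0.15  0.45  0.34  1.08 -0.16  1.64  0.06]
2 [ 627. -256.  559.] tilt 0.8 az(tilt) 50 pitch of y 0.2 [ 0.2   0.53  0.37  0.63 -0.22  2.    0.05]
5 [ 598. -243.  643.] tilt 7.9 az(tilt) -16 pitch of y 7.8 [ 0.26  0.41  0.19  0.59 -0.1   2.   -0.01]
8 [ 574. -233.  720.] tilt 15.8 az(tilt) -19 pitch of y 15.8 [ 0.23  0.33  0.23  0.54 -0.11  2.   -0.01]
11 [ 552. -223.  793.] tilt 23.9 az(tilt) -20 pitch of y 23.9 [ 0.2   0.28  0.28  0.45 -0.13  2.   -0.02]
14 [ 533. -215.  861.] tilt 32.1 az(tilt) -20 pitch of y 32.1 [ 0.18  0.25  0.34  0.33 -0.17  2.   -0.02]
17 [ 513. -206.  925.] tilt 40.2 az(tilt) -21 pitch of y 40.2 [ 0.18  0.25  0.44  0.2  -0.26  2.   -0.02]
20 [ 491. -197.  982.] tilt 47.9 az(tilt) -21 pitch of y 47.9 [ 0.22  0.26  0.75  0.06 -0.61  2.   -0.03]
23 [ 470. -188. 1034.] tilt 55.7 az(tilt) -21 pitch of y 55.6 [ 0.17  0.2   0.97  0.06 -0.78  1.93 -0.02]
```

```bash
(python3 -m creep '[{"dx":0,"dy":0,"dz":0.12,"twist":0},{"dx":0,"dy":0,"dz":0.25,"twist":0},{"dx":0,"dy":0,"dz":0.37,"twist":0}]'
python3 -m creep '[{"dx":0,"dy":0,"dz":0.12,"twist":0}]'
python3 -m creep '[{"dx":0,"dy":0,"dz":0.12,"twist":0}]'
python3 -m creep '[{"dx":0,"dy":0,"dz":0.12,"twist":0}]'
python3 -m creep '[{"dx":0,"dy":0,"dz":0.12,"twist":0}]'
python3 -m creep '[{"dx":0,"dy":0,"dz":0.12,"twist":0}]'
python3 -m creep '[{"dx":0,"dy":0,"dz":0.12,"twist":0}]'
python3 -m creep '[{"dx":0,"dy":0,"dz":0.12,"twist":0}]'
python3 -m creep '[{"dx":0,"dy":0,"dz":0.12,"twist":0}]')|tail -6; python3 rd.py
```

```text
time: 11.85
tcp_pos: [562.2, -221.4, 724.8]
tcp_rot: [2.866, -0.018, 1.192]
contact_force: [0.7, -0.2, -2.2]
finger_gap: 0.365
finger_force: 35.0
11.85 [ 562. -221.  725.] tilt 15.8 az(tilt) -18 pitch of y 15.8 [ 0.21  0.3   0.23  0.57 -0.11  2.   -0.02]
```

```bash
(python3 -m creep '[{"dx":0,"dy":0,"dz":0.12,"twist":0}]'
python3 -m creep '[{"dx":0,"dy":0,"dz":0.12,"twist":0}]'
python3 -m creep '[{"dx":0,"dy":0,"dz":0.12,"twist":0}]'
python3 -m creep '[{"dx":0,"dy":0,"dz":0.12,"twist":0}]'
python3 -m creep '[{"dx":0,"dy":0,"dz":0.12,"twist":0}]'
python3 -m creep '[{"dx":0,"dy":0,"dz":0.12,"twist":0}]'
python3 -m creep '[{"dx":0,"dy":0,"dz":0.12,"twist":0}]'
python3 -m creep '[{"dx":0,"dy":0,"dz":0.12,"twist":0}]'
python3 -m creep '[{"dx":0,"dy":0,"dz":0.12,"twist":0}]'
python3 -m creep '[{"dx":0,"dy":0,"dz":0.12,"twist":0}]')|tail -6; python3 rd.py
```

```text
time: 12.85
tcp_pos: [508.3, -197.0, 899.0]
tcp_rot: [2.508, -0.025, 1.195]
contact_force: [0.8, -0.3, -1.1]
finger_gap: 0.363
finger_force: 35.0
12.85 [ 508. -197.  899.] tilt 36.3 az(tilt) -20 pitch of y 36.3 [ 0.13  0.21  0.39  0.31 -0.18  2.   -0.03]
```

```bash
(python3 -m creep '[{"dx":0,"dy":0,"dz":0.12,"twist":0}]'
python3 -m creep '[{"dx":0,"dy":0,"dz":0.12,"twist":0}]'
python3 -m creep '[{"dx":0,"dy":0,"dz":0.12,"twist":0}]'
python3 -m creep '[{"dx":0,"dy":0,"dz":0.12,"twist":0}]'
python3 -m creep '[{"dx":0,"dy":0,"dz":0.12,"twist":0}]')|tail -6; python3 rd.py
python3 - <<'E'
from sim import *
q=np.load('q.npy'); x=fk(q,P,S)[0]
for tgt in ([560,-215,500],[600,-230,250],[590,-230,140]):
    x=fk(q,P,S)[0]; q=call(q,np.array(tgt)-x,0,12,500); print(*show(q))
    print(' grasp pt',(fk(q,P,S)[0]-19*fk(q,P,S)[1].apply([0,0,1])).round(0))
E
```

```text
time: 13.35
tcp_pos: [481.8, -185.3, 972.5]
tcp_rot: [2.339, -0.028, 1.198]
contact_force: [0.3, -0.7, -1.5]
finger_gap: 0.369
finger_force: 35.0
13.35 [ 482. -185.  973.] tilt 46.0 az(tilt) -20 pitch of y 46.0 [ 0.14  0.21  0.55  0.14 -0.35  2.   -0.03]
[ 560. -215.  500.] tilt 46.0 az(tilt) -20 pitch of y 46.0 [ 0.66 -0.27 -0.28  1.87 -0.13  0.72  0.04]
 grasp pt [ 547. -210.  513.]
[ 602. -230.  249.] tilt 45.9 az(tilt) -20 pitch of y 45.8 [ 1.52  0.13 -1.27  2.18  0.95  0.19 -0.96]
 grasp pt [ 589. -225.  263.]
[ 590. -230.  140.] tilt 45.9 az(tilt) -20 pitch of y 45.8 [ 1.37  0.49 -1.22  2.3   2.04  0.48 -1.89]
 grasp pt [ 577. -225.  153.]
```

Run:
```python
from sim import *
q=np.load('q.npy')
for tgt in ([560,-215,600],[585,-229,400],[585,-229,330],[585,-229,290],[585,-229,260],[585,-229,230]):
    x=fk(q,P,S)[0]; d=np.array(tgt)-x; print((d/400).round(3)); q=call(q,d,0,10,500); print(*show(q))
```

```text
[ 0.195 -0.074 -0.931]
[ 560. -215.  600.] tilt 46.0 az(tilt) -20 pitch of y 46.0 [ 0.66 -0.25 -0.27  1.65 -0.11  0.93  0.02]
[ 0.062 -0.035 -0.5  ]
[ 585. -229.  400.] tilt 46.0 az(tilt) -20 pitch of y 46.0 [ 0.66 -0.17 -0.3   2.02 -0.1   0.48  0.02]
[ 0.     0.    -0.175]
[ 585. -229.  330.] tilt 46.0 az(tilt) -20 pitch of y 46.0 [ 0.66 -0.11 -0.33  2.13 -0.06  0.32 -0.01]
[ 0.   0.  -0.1]
[ 585. -229.  290.] tilt 46.0 az(tilt) -20 pitch of y 46.0 [ 0.68 -0.06 -0.35  2.18 -0.    0.21 -0.07]
[ 0.     0.    -0.075]
[ 584. -228.  263.] tilt 45.8 az(tilt) -20 pitch of y 45.8 [-0.65 -0.1   0.92  2.25  0.66  0.19 -0.69]
[ 0.003 -0.003 -0.081]
[ 579. -225.  237.] tilt 45.7 az(tilt) -20 pitch of y 45.7 [-1.   -0.14  1.25  2.3   1.13  0.19 -1.13]
```

```bash
(python3 -m creep '[{"dx":0.03,"dy":-0.01,"dz":-0.1,"twist":0},{"dx":0.06,"dy":-0.02,"dz":-0.2,"twist":0},{"dx":0.08,"dy":-0.03,"dz":-0.3,"twist":0},{"dx":0.1,"dy":-0.04,"dz":-0.4,"twist":0},{"dx":0.12,"dy":-0.05,"dz":-0.5,"twist":0},{"dx":0.14,"dy":-0.06,"dz":-0.6,"twist":0},{"dx":0.16,"dy":-0.06,"dz":-0.7,"twist":0},{"dx":0.18,"dy":-0.07,"dz":-0.8,"twist":0},{"dx":0.2,"dy":-0.07,"dz":-0.9,"twist":0},{"dx":0.2,"dy":-0.07,"dz":-0.93,"twist":0}]'
python3 -m creep '[{"dx":0.01,"dy":-0.01,"dz":-0.1,"twist":0},{"dx":0.02,"dy":-0.02,"dz":-0.2,"twist":0},{"dx":0.04,"dy":-0.03,"dz":-0.3,"twist":0},{"dx":0.06,"dy":-0.035,"dz":-0.4,"twist":0},{"dx":0.06,"dy":-0.035,"dz":-0.5,"twist":0},{"dx":0.06,"dy":-0.035,"dz":-0.6,"twist":0},{"dx":0.06,"dy":-0.035,"dz":-0.7,"twist":0},{"dx":0.06,"dy":-0.035,"dz":-0.7,"twist":0}]')|tail -6; python3 rd.py
```

```text
time: 15.15
tcp_pos: [575.7, -225.7, 362.2]
tcp_rot: [2.348, -0.027, 1.197]
contact_force: [-0.5, -0.3, -2.2]
finger_gap: 0.365
finger_force: 35.0
15.15 [ 576. -226.  362.] tilt 45.5 az(tilt) -20 pitch of y 45.4 [-0.32 -0.22  0.54  2.11  0.42  0.46 -0.44]
```

```bash
(python3 -m creep '[{"dx":0.02,"dy":0,"dz":-0.06,"twist":0},{"dx":0.02,"dy":0,"dz":-0.12,"twist":0},{"dx":0.02,"dy":0,"dz":-0.18,"twist":0},{"dx":0.02,"dy":0,"dz":-0.18,"twist":0},{"dx":0.02,"dy":0,"dz":-0.18,"twist":0}]')|tail -6; python3 rd.py
```

```text
time: 15.65
tcp_pos: [586.5, -226.2, 297.4]
tcp_rot: [2.34, -0.028, 1.198]
contact_force: [0.0, -0.0, -2.8]
finger_gap: 0.363
finger_force: 35.0
15.65 [ 587. -226.  298.] tilt 45.9 az(tilt) -20 pitch of y 45.9 [-0.31 -0.12  0.58  2.2   0.42  0.26 -0.46]
```

```bash
(python3 -m creep '[{"dx":0,"dy":0,"dz":-0.05,"twist":0},{"dx":0,"dy":0,"dz":-0.1,"twist":0},{"dx":0,"dy":0,"dz":-0.15,"twist":0},{"dx":0,"dy":0,"dz":-0.15,"twist":0}]')|tail -6; python3 rd.py
```

```text
time: 16.05
tcp_pos: [583.3, -229.5, 262.6]
tcp_rot: [2.334, -0.025, 1.189]
contact_force: [0.2, 0.8, -2.2]
finger_gap: 0.367
finger_force: 35.0
16.05 [ 584. -230.  263.] tilt 46.3 az(tilt) -20 pitch of y 46.2 [-0.72 -0.12  0.98  2.26  0.8   0.2  -0.82]
```

```bash
(python3 -m creep '[{"dx":0,"dy":0,"dz":0,"twist":0},{"dx":0,"dy":0,"dz":0,"twist":0},{"dx":0,"dy":0,"dz":0,"twist":0}]' 0.5
python3 -m creep '[{"dx":0,"dy":0,"dz":0,"twist":0},{"dx":0,"dy":0,"dz":0,"twist":0},{"dx":0,"dy":0,"dz":0,"twist":0},{"dx":0,"dy":0,"dz":0,"twist":0},{"dx":0,"dy":0,"dz":0,"twist":0},{"dx":0,"dy":0,"dz":0,"twist":0},{"dx":0,"dy":0,"dz":0,"twist":0}]' 0.415)
python3 - <<'E'
from workcell import eyes
import cv2,numpy as np
a=[]
for n,(x,y,w,h) in (("side",(300,90,150,180)),("top",(320,90,150,180))):
    f=eyes.grab_frame(n);np.savez(f"pics/{n}1.npz",**f);a.append(cv2.resize(f["pixels"][y:y+h,x:x+w],(400,480)))
cv2.imwrite("pics/drop.png",np.hstack(a)[:,:,::-1])
E
```

```text
time: 16.35
tcp_pos: [582.8, -228.4, 261.5]
tcp_rot: [2.336, -0.024, 1.191]
contact_force: [0.4, 0.1, -2.6]
finger_gap: 0.503
finger_force: 8.0
time: 17.05
tcp_pos: [582.2, -227.9, 260.1]
tcp_rot: [2.337, -0.023, 1.192]
contact_force: [-0.2, 0.1, -2.1]
finger_gap: 0.59
finger_force: 6.7
```

View pics/drop.png

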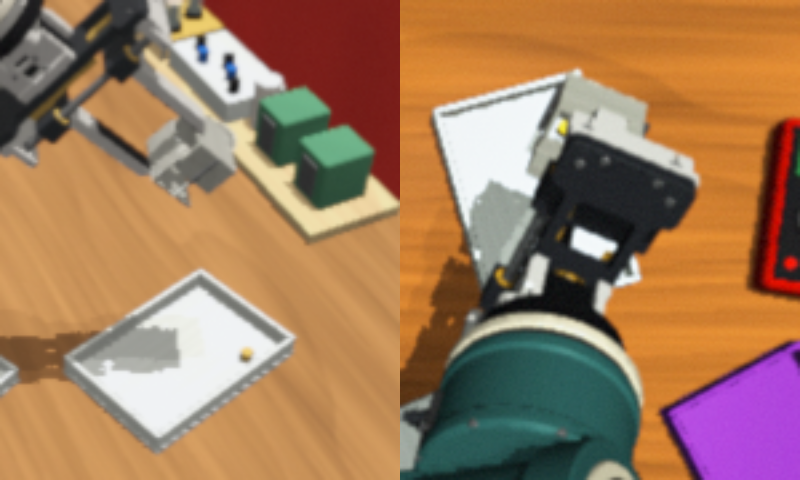

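```bash
(python3 -m creep '[{"dx":0,"dy":0,"dz":0,"twist":0},{"dx":0,"dy":0,"dz":0.05,"twist":0},{"dx":0,"dy":0,"dz":0.1,"twist":0},{"dx":0,"dy":0,"dz":0.15,"twist":0}]' 1 30)|tail -2; python3 rd.py
cat > plan.py <<'E'
from sim import *
q0=np.load('q.npy')
for sg in (1,-1):
  for wp in ([540,-120,420],[520,0,400],[600,0,500]):
    q=q0;print('====',sg,wp)
    x=fk(q,P,S)[0];q=call(q,[0,0,120],0,4,500)
    n=6
    for i in range(n):
        x=fk(q,P,S)[0]; q=call(q,(np.array(wp)-x)/(n-i),sg*.5,5,500); print(*show(q))
E
python3 plan.py
```

```text
finger_gap: 0.368
finger_force: 30.0
17.55 [ 583. -228.  321.] tilt 46.1 az(tilt) -20 pitch of y 46.1 [-0.73 -0.26  0.9   2.18  0.79  0.41 -0.77]
==== 1 [540, -120, 420]
[ 583. -203.  440.] tilt 45.2 az(tilt) 7 pitch of y 45.1 [-0.74 -0.39  0.98  1.91  0.02  0.72  0.41]
[ 554. -168.  443.] tilt 45.1 az(tilt) 32 pitch of y 45.1 [-0.9  -0.39  1.25  1.81 -0.31  1.    1.1 ]
[ 491. -103.  455.] tilt 43.8 az(tilt) 54 pitch of y 43.5 [-0.92 -0.39  1.25  1.77 -0.37  1.28  1.46]
[434. -52. 461.] tilt 41.0 az(tilt) 74 pitch of y 39.9 [-1.01 -0.39  1.25  1.72 -0.35  1.5   1.74]
[385. -23. 460.] tilt 36.9 az(tilt) 93 pitch of y 34.6 [-1.13 -0.39  1.25  1.69 -0.27  1.67  2.02]
[337. -17. 455.] tilt 32.7 az(tilt) 116 pitch of y 29.7 [-1.25 -0.39  1.25  1.67 -0.16  1.83  2.35]
==== 1 [520, 0, 400]
[ 577. -185.  436.] tilt 45.5 az(tilt) 7 pitch of y 45.5 [-0.68 -0.39  0.91  1.95  0.    0.7   0.41]
[ 558. -142.  431.] tilt 45.5 az(tilt) 35 pitch of y 45.4 [-0.93 -0.39  1.25  1.84 -0.33  0.98  1.1 ]
[496. -66. 441.] tilt 44.2 az(tilt) 57 pitch of y 44.1 [-0.98 -0.39  1.25  1.8  -0.39  1.25  1.44]
[436
[... 2129 characters left out ...]
) 175 pitch of y 36.0 [-0.61  0.69  1.08  1.39 -0.36  2.   -2.82]
==== -1 [600, 0, 500]
[ 585. -190.  451.] tilt 46.1 az(tilt) -49 pitch of y 46.1 [-0.52 -0.12  0.39  1.86  0.83  1.04 -1.32]
[ 588. -152.  461.] tilt 46.1 az(tilt) -78 pitch of y 46.1 [-0.56  0.16  0.36  1.58  0.76  1.45 -1.7 ]
[ 591. -114.  471.] tilt 46.1 az(tilt) -106 pitch of y 46.1 [-0.52  0.45  0.43  1.2   0.57  1.83 -1.93]
[574. -93. 454.] tilt 45.1 az(tilt) -130 pitch of y 44.8 [-0.67  0.78  1.11  1.01  0.06  2.   -1.95]
[537. -80. 405.] tilt 39.1 az(tilt) -144 pitch of y 37.5 [-0.65  0.72  1.07  1.13 -0.05  2.   -2.38]
[515. -53. 367.] tilt 32.6 az(tilt) -166 pitch of y 30.5 [-0.6   0.68  1.03  1.22 -0.23  2.   -2.82]
```

```bash
(python3 -m creep '[{"dx":0,"dy":0,"dz":0.1,"twist":0},{"dx":0,"dy":0,"dz":0.2,"twist":0},{"dx":0,"dy":0,"dz":0.28,"twist":0}]'
python3 -m creep '[{"dx":0,"dy":0.02,"dz":0,"twist":-0.25},{"dx":-0.01,"dy":0.04,"dz":0,"twist":-0.5},{"dx":-0.02,"dy":0.05,"dz":0,"twist":-0.75},{"dx":-0.02,"dy":0.05,"dz":0,"twist":-1},{"dx":-0.02,"dy":0.05,"dz":0,"twist":-1}]'
python3 -m creep '[{"dx":0,"dy":0.02,"dz":0,"twist":-0.25},{"dx":-0.01,"dy":0.04,"dz":0,"twist":-0.5},{"dx":-0.02,"dy":0.05,"dz":0,"twist":-0.75},{"dx":-0.02,"dy":0.05,"dz":0,"twist":-1},{"dx":-0.02,"dy":0.05,"dz":0,"twist":-1}]')|tail -6; python3 rd.py; sed -i 's/^for sg.*/q=q0\nfor i in range(4):\n    q=call(q,[-8,20,-20],-.5,5,500); print(*show(q))\nfor sg in ():/' plan.py; python3 plan.py
```

```text
time: 18.85
tcp_pos: [567.6, -186.9, 431.1]
tcp_rot: [2.337, -0.022, 0.191]
contact_force: [0.1, 0.6, -3.9]
finger_gap: 0.372
finger_force: 30.0
18.85 [ 568. -187.  432.] tilt 46.1 az(tilt) -78 pitch of y 46.1 [-0.52  0.12  0.36  1.69  0.78  1.37 -1.72]
[ 560. -167.  412.] tilt 46.1 az(tilt) -106 pitch of y 46.1 [-0.48  0.38  0.42  1.42  0.59  1.67 -1.99]
[ 552. -147.  392.] tilt 46.1 az(tilt) -135 pitch of y 46.1 [-0.37  0.61  0.5   1.15  0.35  1.96 -2.22]
[ 517. -138.  340.] tilt 43.2 az(tilt) -159 pitch of y 43.0 [-0.44  0.77  0.91  1.17 -0.05  2.   -2.4 ]
[ 487. -123.  293.] tilt 40.2 az(tilt) 173 pitch of y 40.0 [-0.3   0.72  0.82  1.27 -0.25  2.   -2.82]
```

```bash
(python3 -m creep '[{"dx":0,"dy":0.02,"dz":-0.02,"twist":-0.25},{"dx":-0.01,"dy":0.04,"dz":-0.03,"twist":-0.5},{"dx":-0.02,"dy":0.05,"dz":-0.05,"twist":-0.75},{"dx":-0.02,"dy":0.05,"dz":-0.05,"twist":-1},{"dx":-0.02,"dy":0.05,"dz":-0.05,"twist":-1}]'
python3 -m creep '[{"dx":0,"dy":0.02,"dz":-0.02,"twist":-0.25},{"dx":-0.01,"dy":0.04,"dz":-0.03,"twist":-0.5},{"dx":-0.02,"dy":0.05,"dz":-0.05,"twist":-0.75},{"dx":-0.02,"dy":0.05,"dz":-0.05,"twist":-1},{"dx":-0.02,"dy":0.05,"dz":-0.05,"twist":-1}]')|tail -6; python3 rd.py
python3 -m creep '[{"dx":0,"dy":0.02,"dz":-0.02,"twist":-0.25},{"dx":-0.01,"dy":0.04,"dz":-0.03,"twist":-0.5},{"dx":-0.02,"dy":0.05,"dz":-0.05,"twist":-0.75},{"dx":-0.02,"dy":0.05,"dz":-0.05,"twist":-1},{"dx":-0.02,"dy":0.05,"dz":-0.05,"twist":-1}]' |tail -2; python3 rd.py
cat > plan.py <<'E'
from sim import *
q0=np.load('q.npy')
for tw in (0,-.15):
  q=q0
  if tw: q=call(q,[0,0,0],tw,3,500); print(*show(q))
  for i in range(15):
    q=call(q,[0,0,50],0,1,500)
    if i%2==0:print(i,*show(q))
E
python3 plan.py
```

```text
time: 19.85
tcp_pos: [550.1, -150.3, 391.8]
tcp_rot: [2.337, -0.024, -0.812]
contact_force: [-1.2, 0.2, -2.5]
finger_gap: 0.37
finger_force: 30.0
19.85 [ 550. -150.  392.] tilt 46.1 az(tilt) -135 pitch of y 46.1 [-0.38  0.61  0.51  1.16  0.35  1.95 -2.22]
finger_gap: 0.368
finger_force: 30.2
20.35 [ 547. -110.  387.] tilt 40.5 az(tilt) -146 pitch of y 39.9 [-0.63  0.86  1.25  1.11 -0.17  2.   -2.15]
0 [ 537. -116.  422.] tilt 39.7 az(tilt) -144 pitch of y 38.8 [-0.62  0.75  1.14  1.11 -0.05  2.   -2.21]
2 [ 515. -133.  488.] tilt 38.4 az(tilt) -137 pitch of y 36.6 [-0.69  0.68  1.25  1.1   0.01  2.   -2.13]
4 [ 497. -152.  549.] tilt 37.7 az(tilt) -130 pitch of y 34.5 [-0.73  0.57  1.25  1.08  0.12  2.   -2.1 ]
6 [ 484. -174.  608.] tilt 37.8 az(tilt) -122 pitch of y 32.7 [-0.76  0.49  1.25  1.03  0.21  2.   -2.06]
8 [ 475. -197.  666.] tilt 38.9 az(tilt) -114 pitch of y 31.2 [-0.76  0.43  1.25  0.95  0.3   2.   -2.  ]
10 [ 469. -221.  726.] tilt 40.8 az(tilt) -107 pitch of y 30.2 [-0.72  0.4   1.25  0.84  0.35  2.   -1.92]
12 [ 461. -243.  787.] tilt 43.5 az(tilt) -101 pitch of y 29
[... 406 characters left out ...]
43 pitch of y 34.3 [-0.67  0.67  1.25  1.15 -0.04  2.   -2.25]
4 [ 483. -154.  529.] tilt 35.2 az(tilt) -135 pitch of y 31.6 [-0.72  0.55  1.25  1.12  0.07  2.   -2.24]
6 [ 470. -175.  585.] tilt 34.8 az(tilt) -127 pitch of y 29.1 [-0.75  0.47  1.25  1.08  0.17  2.   -2.21]
8 [ 462. -199.  640.] tilt 35.3 az(tilt) -118 pitch of y 26.9 [-0.76  0.41  1.25  1.01  0.26  2.   -2.16]
10 [ 457. -223.  696.] tilt 36.9 az(tilt) -110 pitch of y 25.1 [-0.74  0.37  1.25  0.91  0.32  2.   -2.09]
12 [ 452. -246.  755.] tilt 39.3 az(tilt) -103 pitch of y 23.7 [-0.69  0.36  1.25  0.79  0.35  2.   -2.  ]
14 [ 443. -266.  814.] tilt 42.5 az(tilt) -97 pitch of y 22.7 [-0.61  0.36  1.25  0.66  0.36  2.   -1.89]
```

```bash
cat > plan.py <<'E'
from sim import *
q0=np.load('q.npy')
for d1 in ([-60,0,-120],[-100,20,-120],[0,0,-140],[-40,0,-180]):
  q=call(q0,d1,-.1,4,500); print('===',d1,*show(q))
  q=call(q,[-10,0,0],-.4,5,500); print(*show(q))
  q=call(q,[-10,0,0],-.3,5,500); print(*show(q))
  for i in range(16):
    q=call(q,[0,0,50],0,1,500)
    if i%3==2:print(i,*show(q))
E
python3 plan.py
```

```text
=== [-60, 0, -120] [ 487. -110.  267.] tilt 40.5 az(tilt) -152 pitch of y 39.9 [-0.73  0.89  1.25  1.44 -0.24  1.79 -2.26]
[ 477. -110.  267.] tilt 40.5 az(tilt) -175 pitch of y 39.9 [-0.56  0.93  1.25  1.37 -0.38  1.96 -2.49]
[ 467. -110.  267.] tilt 40.5 az(tilt) 168 pitch of y 39.9 [-0.42  0.84  1.1   1.37 -0.41  2.   -2.79]
2 [ 428. -126.  360.] tilt 35.0 az(tilt) 172 pitch of y 34.3 [-0.49  0.6   1.1   1.4  -0.25  2.   -2.82]
5 [ 395. -143.  434.] tilt 28.6 az(tilt) 178 pitch of y 27.6 [-0.63  0.43  1.22  1.41 -0.14  2.   -2.82]
8 [ 382. -173.  494.] tilt 22.8 az(tilt) -172 pitch of y 21.1 [-0.7   0.29  1.25  1.35 -0.03  2.   -2.82]
11 [ 382. -204.  551.] tilt 17.9 az(tilt) -156 pitch of y 14.2 [-0.74  0.2   1.25  1.26  0.07  2.   -2.82]
14 [ 391. -232.  610.] tilt 15.3 az(tilt) -130 pitch of y 7.2 [-0.76  0.15  1.25  1.14  0.13  2.   -2.8 ]
=== [-100, 20, -120] [447. -90. 267.] tilt 40.5 az(tilt) -152 pitch of y 39.9 [-0.82  0.82  1.25  1.55 -0.2   1.75 -2.31]
[437. -90. 267.] tilt 40.5 az(tilt) -175 pitch of y 39.9 [-0.65  0.85  1.25  1.49 -0.34  1.91 -2.53]
[427. -90. 267.] t
[... 1626 characters left out ...]
lt) -175 pitch of y 39.9 [-0.54  1.02  1.23  1.36 -0.46  1.91 -2.5 ]
[ 487. -110.  207.] tilt 40.5 az(tilt) 168 pitch of y 39.9 [-0.45  1.03  1.25  1.37 -0.58  2.   -2.68]
2 [ 460. -120.  319.] tilt 36.9 az(tilt) 170 pitch of y 36.2 [-0.43  0.71  1.07  1.36 -0.33  2.   -2.82]
5 [ 423. -136.  403.] tilt 30.7 az(tilt) 175 pitch of y 29.9 [-0.54  0.52  1.14  1.38 -0.2   2.   -2.82]
8 [ 396. -156.  472.] tilt 24.4 az(tilt) -176 pitch of y 23.0 [-0.68  0.37  1.25  1.36 -0.09  2.   -2.82]
11 [ 391. -188.  531.] tilt 19.1 az(tilt) -162 pitch of y 16.3 [-0.72  0.25  1.25  1.28  0.02  2.   -2.82]
14 [ 394. -215.  590.] tilt 15.4 az(tilt) -139 pitch of y 9.2 [-0.77  0.17  1.25  1.18  0.1   2.   -2.82]
```

```bash
cat > plan.py <<'E'
from sim import *
import itertools
q0=np.load('q.npy')
dirs=[np.array(d)/np.linalg.norm(d)*50 for d in itertools.product((-1,0,1),repeat=3) if any(d)]
def tilt(q):
    z=fk(q,P,S)[1].apply([0,0,1]); return np.degrees(np.hypot(z[0],z[1]))
for d1 in ([0,0,-140],[-60,0,-120]):
  q=call(q0,d1,-.1,4,500)
  q=call(q,[-10,0,0],-.4,5,500)
  q=call(q,[-10,0,0],-.3,5,500); print('====',d1,*show(q))
  for blk in range(6):
    best=None
    for d in dirs:
      for tw in (0,-.06,.06):
        a=q
        for i in range(3): a=call(a,d,tw,1,500)
        x=fk(a,P,S)[0]
        if x[2]<150 or np.hypot(x[0],x[1])<330: continue
        if best is None or tilt(a)<best[0]: best=(tilt(a),d,tw,a)
    q=best[3]; print(best[1].round(0),best[2],*show(q))
    if best[0]<2: break
E
python3 plan.py
```

```text
==== [0, 0, -140] [ 516. -113.  237.] tilt 39.3 az(tilt) 169 pitch of y 38.7 [-0.36  0.92  1.05  1.26 -0.48  2.   -2.82]
[35.  0. 35.] -0.06 [ 544. -138.  275.] tilt 30.3 az(tilt) 163 pitch of y 30.0 [-0.36  0.9   1.21  1.22 -0.6   2.   -2.82]
[35.  0. 35.] 0 [ 592. -155.  327.] tilt 23.1 az(tilt) 167 pitch of y 22.9 [-0.32  0.85  1.19  1.08 -0.6   2.   -2.82]
[35.  0. 35.] 0 [ 641. -168.  377.] tilt 15.8 az(tilt) 174 pitch of y 15.4 [-0.26  0.83  1.18  0.92 -0.63  2.   -2.82]
[35.  0. 35.] 0 [ 690. -178.  426.] tilt 8.7 az(tilt) -169 pitch of y 7.9 [-0.21  0.83  1.2   0.74 -0.7   2.   -2.82]
[35.  0. 35.] -0.06 [ 706. -212.  471.] tilt 3.7 az(tilt) -133 pitch of y 1.8 [-0.13  0.82  1.25  0.65 -0.79  2.   -2.82]
[ 29.  29. -29.] -0.06 [ 741. -168.  355.] tilt 1.0 az(tilt) -89 pitch of y -0.3 [-0.31  0.86  1.25  0.94 -0.8   1.75 -2.82]
==== [-60, 0, -120] [ 467. -110.  267.] tilt 40.5 az(tilt) 168 pitch of y 39.9 [-0.42  0.84  1.1   1.37 -0.41  2.   -2.79]
[35.  0. 35.] -0.06 [ 502. -135.  298.] tilt 31.9 az(tilt) 162 pitch of y 31.5 [-0.4   0.82  1.21  1.31 -0.52  2.   -2.82]
[35.  0. 35.] 0 [ 552. -154.  344.] tilt 24.6 az(tilt) 167 pitch of y 24.3 [-0.36  0.79  1.19  1.16 -0.53  2.   -2.82]
[35.  0. 35.] -0.06 [ 586. -192.  378.] tilt 17.3 az(tilt) 161 pitch of y 17.2 [-0.28  0.79  1.25  1.06 -0.63  2.   -2.82]
[35.  0. 35.] 0 [ 637. -204.  425.] tilt 10.0 az(tilt) 170 pitch of y 9.8 [-0.22  0.78  1.25  0.89 -0.69  2.   -2.82]
[35.  0. 35.] 0 [ 686. -214.  473.] tilt 3.5 az(tilt) -155 pitch of y 2.6 [-0.15  0.79  1.25  0.71 -0.76  2.   -2.82]
[35. 35.  0.] -0.06 [ 719. -167.  428.] tilt 0.3 az(tilt) -21 pitch of y -0.3 [-0.27  0.79  1.25  0.84 -0.79  1.87 -2.82]
```

```bash
(python3 -m creep '[{"dx":-0.05,"dy":0,"dz":-0.1,"twist":-0.2},{"dx":-0.1,"dy":0,"dz":-0.2,"twist":-0.2},{"dx":-0.15,"dy":0,"dz":-0.3,"twist":-0.2},{"dx":-0.15,"dy":0,"dz":-0.3,"twist":-0.2}]'
python3 -m creep '[{"dx":0,"dy":0,"dz":0,"twist":-0.2},{"dx":-0.02,"dy":0,"dz":0,"twist":-0.4},{"dx":-0.02,"dy":0,"dz":0,"twist":-0.6},{"dx":-0.02,"dy":0,"dz":0,"twist":-0.8},{"dx":-0.02,"dy":0,"dz":0,"twist":-0.8}]')|grep -E "fin|contact"; python3 rd.py
python3 -m creep '[{"dx":0,"dy":0,"dz":0,"twist":-0.2},{"dx":-0.02,"dy":0,"dz":0,"twist":-0.4},{"dx":-0.02,"dy":0,"dz":0,"twist":-0.6},{"dx":-0.02,"dy":0,"dz":0,"twist":-0.6}]' |tail -2; python3 rd.py
sed -i 's/^for d1.*/for d1 in (0,):/; s/^  q=call(q0.*/  q=q0/; /^  q=call(q,\[-10/d' plan.py; python3 plan.py
```

```text
contact_force: [0.1, 0.1, -2.4]
finger_gap: 0.368
finger_force: 29.9
contact_force: [-0.4, -0.3, -1.7]
finger_gap: 0.371
finger_force: 29.9
21.25 [ 477. -116.  268.] tilt 40.6 az(tilt) -176 pitch of y 40.0 [-0.55  0.93  1.24  1.36 -0.38  1.97 -2.5 ]
finger_gap: 0.368
finger_force: 29.9
21.65 [ 469. -115.  268.] tilt 40.5 az(tilt) 167 pitch of y 40.0 [-0.39  0.82  1.06  1.36 -0.4   2.   -2.82]
[35.  0. 35.] -0.06 [ 502. -140.  298.] tilt 31.7 az(tilt) 161 pitch of y 31.4 [-0.39  0.82  1.21  1.3  -0.52  2.   -2.82]
[35.  0. 35.] 0 [ 552. -157.  344.] tilt 24.4 az(tilt) 166 pitch of y 24.2 [-0.35  0.79  1.19  1.16 -0.53  2.   -2.82]
[ 29. -29.  29.] -0.06 [ 582. -254.  372.] tilt 17.1 az(tilt) 162 pitch of y 16.8 [-0.17  0.82  1.25  1.01 -0.64  2.   -2.82]
[35.  0. 35.] 0 [ 629. -262.  421.] tilt 10.2 az(tilt) 174 pitch of y 9.6 [-0.13  0.81  1.25  0.85 -0.69  2.   -2.82]
[35.  0. 35.] -0.06 [ 645. -295.  464.] tilt 4.4 az(tilt) -176 pitch of y 3.9 [-0.04  0.79  1.25  0.74 -0.75  2.   -2.82]
[50.  0.  0.] -0.06 [ 704. -323.  416.] tilt 0.7 az(tilt) -77 pitch of y -0.4 [ 0.01  0.87  1.25  0.72 -0.87  1.9  -2.82]
```

```bash
(python3 -m creep '[{"dx":0.09,"dy":0,"dz":0.09,"twist":-0.12}]'
python3 -m creep '[{"dx":0.09,"dy":0,"dz":0.09,"twist":-0.12}]'
python3 -m creep '[{"dx":0.09,"dy":0,"dz":0.09,"twist":-0.12}]')|grep contact;  python3 rd.py; (python3 -m creep '[{"dx":0.09,"dy":0,"dz":0.09,"twist":0}]'
python3 -m creep '[{"dx":0.09,"dy":0,"dz":0.09,"twist":0}]'
python3 -m creep '[{"dx":0.09,"dy":0,"dz":0.09,"twist":0}]')|tail -2;  python3 rd.py; python3 plan.py
```

```text
contact_force: [1.5, -0.4, -2.6]
contact_force: [0.5, -0.6, -2.2]
contact_force: [0.4, -0.4, -3.3]
21.95 [ 495. -145.  284.] tilt 33.6 az(tilt) 162 pitch of y 33.1 [-0.37  0.84  1.2   1.32 -0.51  2.   -2.82]
finger_gap: 0.365
finger_force: 29.9
22.25 [ 538. -167.  320.] tilt 28.0 az(tilt) 166 pitch of y 27.5 [-0.32  0.82  1.17  1.18 -0.51  2.   -2.82]
[35.  0. 35.] -0.06 [ 569. -201.  355.] tilt 20.4 az(tilt) 161 pitch of y 20.2 [-0.27  0.81  1.25  1.1  -0.61  2.   -2.82]
[35.  0. 35.] 0 [ 619. -212.  403.] tilt 13.1 az(tilt) 168 pitch of y 12.9 [-0.22  0.8   1.25  0.94 -0.66  2.   -2.82]
[35.  0. 35.] 0 [ 668. -222.  451.] tilt 6.3 az(tilt) -171 pitch of y 5.6 [-0.16  0.8   1.25  0.77 -0.73  2.   -2.82]
[50.  0.  0.] -0.06 [ 729. -257.  405.] tilt 2.0 az(tilt) -156 pitch of y 1.5 [-0.07  0.89  1.25  0.7  -0.86  1.92 -2.82]
```

```bash
(python3 -m creep '[{"dx":0.09,"dy":0,"dz":0.09,"twist":-0.12}]'
python3 -m creep '[{"dx":0.09,"dy":0,"dz":0.09,"twist":-0.12}]'
python3 -m creep '[{"dx":0.09,"dy":0,"dz":0.09,"twist":-0.12}]')|grep contact;  python3 rd.py; (python3 -m creep '[{"dx":0.09,"dy":0,"dz":0.09,"twist":0}]'
python3 -m creep '[{"dx":0.09,"dy":0,"dz":0.09,"twist":0}]'
python3 -m creep '[{"dx":0.09,"dy":0,"dz":0.09,"twist":0}]')|tail -2;  python3 rd.py; python3 plan.py
```

```text
contact_force: [0.1, 0.4, -2.6]
contact_force: [-4.4, -5.2, 5.3]
contact_force: [-0.0, -0.3, -2.6]
22.55 [ 561. -205.  340.] tilt 22.1 az(tilt) 161 pitch of y 21.8 [-0.26  0.83  1.25  1.12 -0.61  2.   -2.82]
finger_gap: 0.371
finger_force: 29.9
22.85 [ 602. -222.  378.] tilt 16.3 az(tilt) 168 pitch of y 15.9 [-0.22  0.82  1.25  0.98 -0.64  2.   -2.82]
[35.  0. 35.] 0 [ 650. -231.  428.] tilt 9.5 az(tilt) -177 pitch of y 8.7 [-0.17  0.81  1.25  0.82 -0.69  2.   -2.82]
[35.  0. 35.] -0.06 [ 667. -267.  471.] tilt 4.2 az(tilt) -156 pitch of y 3.0 [-0.08  0.79  1.25  0.71 -0.75  2.   -2.82]
[35. 35.  0.] -0.06 [ 698. -216.  428.] tilt 0.8 az(tilt) -152 pitch of y 0.5 [-0.21  0.79  1.25  0.86 -0.77  1.88 -2.82]
```

```bash
(python3 -m creep '[{"dx":0.09,"dy":0,"dz":0.09,"twist":0}]'
python3 -m creep '[{"dx":0.09,"dy":0,"dz":0.09,"twist":0}]'
python3 -m creep '[{"dx":0.09,"dy":0,"dz":0.09,"twist":0}]')|grep contact;  python3 rd.py; (python3 -m creep '[{"dx":0.09,"dy":0,"dz":0.09,"twist":-0.12}]'
python3 -m creep '[{"dx":0.09,"dy":0,"dz":0.09,"twist":-0.12}]')|tail -2;  python3 rd.py; python3 plan.py
```

```text
contact_force: [-0.1, -0.3, -2.5]
contact_force: [-0.6, 0.1, -2.8]
contact_force: [0.3, 0.5, -3.1]
23.15 [ 644. -233.  415.] tilt 10.9 az(tilt) -180 pitch of y 10.1 [-0.17  0.82  1.25  0.84 -0.68  2.   -2.82]
finger_gap: 0.367
finger_force: 29.9
23.35 [ 647. -263.  436.] tilt 8.2 az(tilt) -177 pitch of y 7.3 [-0.11  0.81  1.25  0.79 -0.71  2.   -2.82]
[35.  0. 35.] -0.06 [ 660. -296.  480.] tilt 3.4 az(tilt) -146 pitch of y 1.9 [-0.03  0.79  1.25  0.68 -0.77  2.   -2.82]
[ 29.  29. -29.] -0.06 [ 695. -250.  364.] tilt 0.5 az(tilt) -166 pitch of y 0.4 [-0.21  0.82  1.25  0.99 -0.78  1.76 -2.82]
```

```bash
(python3 -m creep '[{"dx":0.09,"dy":0,"dz":0.09,"twist":-0.12}]'
python3 -m creep '[{"dx":0.09,"dy":0,"dz":0.09,"twist":-0.12}]'
python3 -m creep '[{"dx":0.09,"dy":0,"dz":0.09,"twist":-0.12}]')|grep contact;  python3 rd.py; (python3 -m creep '[{"dx":0.07,"dy":0.07,"dz":-0.07,"twist":-0.12}]'
python3 -m creep '[{"dx":0.07,"dy":0.07,"dz":-0.07,"twist":-0.12}]')|tail -2;  python3 rd.py; python3 plan.py
```

```text
contact_force: [-0.5, 0.3, -2.3]
contact_force: [-0.4, 0.7, -2.4]
contact_force: [0.4, -0.5, -3.0]
23.65 [ 645. -306.  469.] tilt 4.8 az(tilt) -160 pitch of y 3.4 [-0.03  0.79  1.25  0.72 -0.74  2.   -2.82]
finger_gap: 0.368
finger_force: 29.9
23.85 [ 658. -285.  390.] tilt 3.8 az(tilt) -169 pitch of y 3.0 [-0.15  0.8   1.25  0.95 -0.72  1.83 -2.82]
[35.  0. 35.] -0.06 [ 679. -322.  450.] tilt 0.6 az(tilt) -40 pitch of y -0.6 [ 0.01  0.81  1.25  0.73 -0.83  1.93 -2.82]
```

```bash
(python3 -m creep '[{"dx":0.09,"dy":0,"dz":0.09,"twist":-0.12}]'
python3 -m creep '[{"dx":0.09,"dy":0,"dz":0.09,"twist":-0.12}]'
python3 -m creep '[{"dx":0.09,"dy":0,"dz":0.09,"twist":-0.12}]')|grep contact;  python3 rd.py;  python3 plan.py
```

```text
contact_force: [2.3, 0.8, -1.3]
contact_force: [0.3, -1.2, -0.4]
contact_force: [0.0, -0.2, -2.4]
24.15 [ 664. -331.  443.] tilt 1.5 az(tilt) -161 pitch of y 1.1 [ 0.01  0.82  1.25  0.74 -0.81  1.94 -2.82]
[ 29.  29. -29.] 0 [ 726. -258.  344.] tilt 0.1 az(tilt) -98 pitch of y -0.0 [-0.17  0.88  1.25  0.92 -0.84  1.76 -2.82]
```

Run:
```python
from sim import *
q=np.load('q.npy')
q=call(q,[-104,364,-292],.5,12,500);print(*show(q))
q=call(q,[0,0,-130],0,4,500);print(*show(q))
```

```text
[560.  33. 151.] tilt 1.5 az(tilt) -133 pitch of y 1.1 [-0.85  0.5   0.97  1.81 -0.44  1.1  -2.82]
[560.  33.  21.] tilt 1.5 az(tilt) -133 pitch of y 1.1 [-0.74  0.67  0.82  1.9  -0.61  0.87 -2.7 ]
```

```bash
python3 -m creep '[{"dx":-0.02,"dy":0.08,"dz":-0.06,"twist":0.1},{"dx":-0.05,"dy":0.17,"dz":-0.13,"twist":0.2},{"dx":-0.07,"dy":0.25,"dz":-0.2,"twist":0.3},{"dx":-0.09,"dy":0.33,"dz":-0.27,"twist":0.4},{"dx":-0.11,"dy":0.42,"dz":-0.34,"twist":0.5},{"dx":-0.14,"dy":0.5,"dz":-0.41,"twist":0.6},{"dx":-0.17,"dy":0.6,"dz":-0.48,"twist":0.7},{"dx":-0.19,"dy":0.67,"dz":-0.54,"twist":0.8},{"dx":-0.21,"dy":0.75,"dz":-0.6,"twist":0.9},{"dx":-0.24,"dy":0.83,"dz":-0.67,"twist":1},{"dx":-0.26,"dy":0.91,"dz":-0.73,"twist":1},{"dx":-0.26,"dy":0.91,"dz":-0.73,"twist":1}]' | tail -4; python3 rd.py
python3 - <<'E'
from workcell import eyes
import cv2,numpy as np
a=[]
for n,(x,y,w,h) in (("side",(270,70,200,180)),("top",(220,80,200,180))):
    f=eyes.grab_frame(n);a.append(cv2.resize(f["pixels"][y:y+h,x:x+w],(400,360)))
cv2.imwrite("pics/pre.png",np.hstack(a)[:,:,::-1])
E
```

```text
tcp_rot: [3.119, -0.017, -1.521]
contact_force: [0.9, 0.2, -2.4]
finger_gap: 0.369
finger_force: 29.9
25.35 [559.  38. 148.] tilt 1.6 az(tilt) -141 pitch of y 1.3 [-0.97  0.63  1.19  1.81 -0.61  1.16 -2.67]
```

View pics/pre.png

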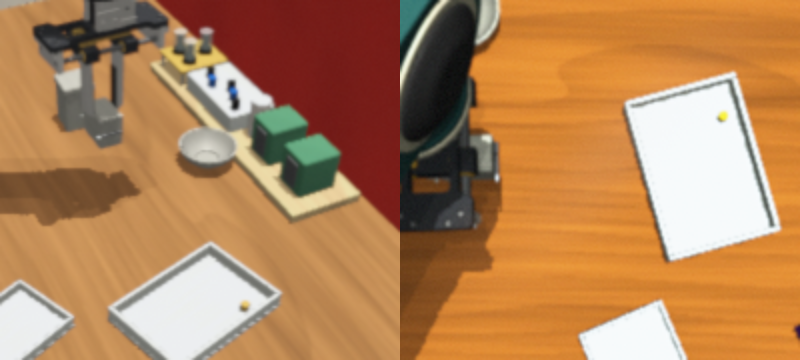

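```bash
python3 -m creep '[{"dx":0,"dy":0,"dz":-0.09,"twist":0},{"dx":0,"dy":0,"dz":-0.18,"twist":0},{"dx":0,"dy":0,"dz":-0.25,"twist":0},{"dx":0,"dy":0,"dz":-0.29,"twist":0},{"dx":0,"dy":0,"dz":-0.31,"twist":0},{"dx":0,"dy":0,"dz":-0.31,"twist":0}]' | sed -n 2,4p; python3 -m creep '[{"dx":0,"dy":0,"dz":-0.005,"twist":0},{"dx":0,"dy":0,"dz":-0.01,"twist":0},{"dx":0,"dy":0,"dz":-0.01,"twist":0}]' | sed -n 2,4p; python3 -m creep '[{"dx":0,"dy":0,"dz":-0.005,"twist":0},{"dx":0,"dy":0,"dz":-0.005,"twist":0}]' | sed -n 2,4p
```

```text
tcp_pos: [560.8, 33.0, 27.0]
tcp_rot: [3.122, -0.018, -1.527]
contact_force: [0.6, -0.7, -1.4]
tcp_pos: [560.6, 33.9, 23.1]
tcp_rot: [3.123, -0.018, -1.526]
contact_force: [-0.5, -0.4, -2.0]
tcp_pos: [560.3, 33.9, 20.7]
tcp_rot: [3.122, -0.018, -1.526]
contact_force: [-0.7, 0.4, -3.0]
```

```bash
python3 -m creep '[{"dx":0,"dy":0,"dz":-0.01,"twist":0},{"dx":0,"dy":0,"dz":-0.01,"twist":0}]' | sed -n 2,4p; python3 -m creep '[{"dx":0,"dy":0,"dz":-0.005,"twist":0},{"dx":0,"dy":0,"dz":-0.005,"twist":0}]' | sed -n 2,4p; python3 -m creep '[{"dx":0,"dy":0,"dz":-0.005,"twist":0},{"dx":0,"dy":0,"dz":-0.005,"twist":0}]' | sed -n 2,4p
```

```text
tcp_pos: [560.1, 33.8, 16.2]
tcp_rot: [3.121, -0.018, -1.526]
contact_force: [0.6, -0.3, -2.6]
tcp_pos: [560.2, 33.8, 14.4]
tcp_rot: [3.122, -0.018, -1.526]
contact_force: [0.2, 0.2, -3.0]
tcp_pos: [560.5, 33.6, 13.0]
tcp_rot: [3.122, -0.018, -1.526]
contact_force: [-2.8, 0.7, 6.4]
```

```bash
python3 -m creep '[{"dx":0,"dy":0,"dz":0,"twist":0},{"dx":0,"dy":0,"dz":0,"twist":0},{"dx":0,"dy":0,"dz":0,"twist":0}]' 0.4 | sed -n 2,6p; python3 -m creep '[{"dx":0,"dy":0,"dz":0,"twist":0},{"dx":0,"dy":0,"dz":0,"twist":0},{"dx":0,"dy":0,"dz":0,"twist":0},{"dx":0,"dy":0,"dz":0,"twist":0},{"dx":0,"dy":0,"dz":0,"twist":0},{"dx":0,"dy":0,"dz":0,"twist":0}]' 0 | sed -n 2,6p;  python3 -m creep '[{"dx":0,"dy":0,"dz":0.03,"twist":0},{"dx":0,"dy":0,"dz":0.08,"twist":0},{"dx":0,"dy":0,"dz":0.16,"twist":0},{"dx":0,"dy":0,"dz":0.26,"twist":0},{"dx":-0.1,"dy":0,"dz":0.36,"twist":0},{"dx":-0.2,"dy":0,"dz":0.46,"twist":0},{"dx":-0.3,"dy":0,"dz":0.5,"twist":0},{"dx":-0.4,"dy":0,"dz":0.5,"twist":0},{"dx":-0.4,"dy":0,"dz":0.5,"twist":0}]' | sed -n 1,6p
python3 - <<'E'
from workcell import eyes
import cv2,numpy as np
a=[]
for n,(x,y,w,h) in (("side",(270,70,200,180)),("top",(220,80,200,180))):
    f=eyes.grab_frame(n);a.append(cv2.resize(f["pixels"][y:y+h,x:x+w],(400,360)))
cv2.imwrite("pics/end.png",np.hstack(a)[:,:,::-1])
E
```

```text
tcp_pos: [560.5, 33.8, 12.7]
tcp_rot: [3.122, -0.018, -1.526]
contact_force: [1.3, 0.6, -0.1]
finger_gap: 0.584
finger_force: 6.7
tcp_pos: [560.3, 33.7, 12.7]
tcp_rot: [3.122, -0.018, -1.526]
contact_force: [0.5, 0.8, 0.4]
finger_gap: 0.996
finger_force: 0.0
time: 28.95
tcp_pos: [446.9, 12.6, 178.1]
tcp_rot: [3.094, 0.016, -1.502]
contact_force: [0.2, 0.2, 0.1]
finger_gap: 1.003
finger_force: 0.0
```

View pics/end.png

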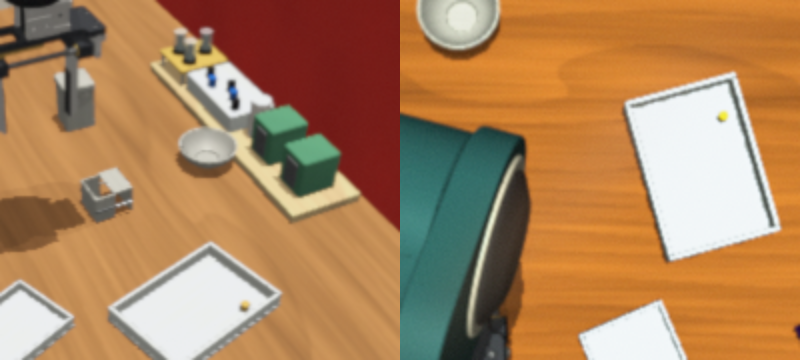

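The side view (crop about 107,195) shows the empty tin upright on the bench with its lid out. The nut lies in the large white tray, at side crop (245,306) and top crop (723,117), and the gripper is clear.

```bash
python3 -c "
from workcell import close_job
print(close_job())"
```

```text
the job is handed in; nothing more can be done
None
```

The job is handed in at about 29 s of the 58 s allowed: the nut is in the large white tray, and the empty tin stands upright on the bench outside it, with the gripper open and clear. The moves offer no tilt, so I tipped and levelled the tool by pushing the arm against its reach limits; joint 6 read up to 2.003 against its listed 2, and I don't know how that is judged.

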